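# Unload the welding jig into the kit drawer

### The job

The welded feet on the round jig have cooled: unscrew the flanged clamp cap from the jig's threaded stud and set it flange down in the round parts dish. Then stand every foot on its own plate on the floor of the open drawer, and last push the drawer fully home until it seats in its catch. Leave the other things on the bench where they are.

Things in the scene. Friction and masses are not known exactly. Their poses are not given: they have to be found in the camera images.
- stud_top (a point): Top of the threaded stud on the axis of the fixed welding jig, a dark round steel plate 216 mm across, 12 mm thick. The stud is 42 mm tall above the plate (54 mm above the bench), 31 mm over its crests; coarse right-hand thread, pitch 10 mm. Round it are four bays at 90 degrees with stops 8 mm high; a foot lies in some of them. z is up.
- cap_mid (a point): Steel clamp cap (blind nut) screwed over the stud: ribbed round grip 53 mm across on a flange 90 mm across, 8 mm thick; 48 mm tall, 0.35 kg. Point on its axis half-way up, 24 mm above its underside; z up. Screwed down, its underside is 18 mm above the bench. Turn it counter-clockwise (from above): it rises 10 mm a turn (1 mm play), is free after 2 turns, then needs 20 mm lift to clear the stud.
- dish_floor (a point): Centre of the inner floor of the fixed round aluminium parts dish, 4 mm above the bench; floor 114 mm across, rim 132 mm across and 18 mm above the bench. z is up.
- drawer_floor (a point): Point on the drawer's inner floor, at the middle of its front wall's inside; moves with it. x points in, away from the robot, y left, z up. Floor: x = 0 to 238 mm, y = -112 to 112 mm; side walls 84 mm high. Front panel: outer face at x = -21 mm, 266 mm wide, top edge 106 mm above the floor. The drawer slides out of a low grey steel unit, top 130 mm above the bench, 112 mm above this floor.
- drawer_handle (a point): Middle of the dark bar handle on the drawer's front: a round bar 11 mm thick and 120 mm long along the drawer's y, 35 mm in front of the front panel's outer face, 92 mm above the bench. Axes as drawer_floor.
- drawer (a joint): How far the drawer is open, m: 0 is home; starts at 0.15 to 0.19 (stop at 0.20). About 1.5 N of friction. A spring catch resists with up to about 10 N from 14 to 6 mm open, then draws the drawer to 0 and holds it; left at 7 to 14 mm open it is not seated.
- hammer: A steel chipping hammer with a black grip, 240 mm long, lying left of the drawer; not part of the job. Origin under its middle.
- wirebrush: A wire brush with a wooden handle, 270 mm long, lying beyond the jig near the drawer unit; not part of the job. Origin under its middle.
- magnet: A red arrow-shaped welding magnet about 110 mm, 20 mm thick, lying beyond the jig; not part of the job. Origin under its middle.
- spraycan: A short spray can 66 mm across, 130 mm tall, standing right of the jig's far side; not part of the job. Origin under its middle.
- pliers: Pliers with black grips, 180 mm long, lying left of the drawer's front; not part of the job. Origin under the pivot.
- offcut: An offcut of 40 mm square steel tube, 140 mm long, lying to the right beyond the dish; not part of the job. Origin under its middle.
- foot0_mid (a point): Welded steel foot, 0.25 kg (2 to 4 alike; None if absent): plate 70 x 44 x 6 mm with an upright square tube 28 x 28 x 60 mm near one end; 66 mm tall. Point on the tube's axis half-way up (33 mm above the underside). x points to the heel: plate reaches 18 mm to the heel, 52 mm to the toe, 22 mm to each side; z up. At first its toe is under the cap's flange, its point 77 mm from the stud's axis.
- foot1_mid (a point): Welded steel foot, 0.25 kg (2 to 4 alike; None if absent): plate 70 x 44 x 6 mm with an upright square tube 28 x 28 x 60 mm near one end; 66 mm tall. Point on the tube's axis half-way up (33 mm above the underside). x points to the heel: plate reaches 18 mm to the heel, 52 mm to the toe, 22 mm to each side; z up. At first its toe is under the cap's flange, its point 77 mm from the stud's axis.
- foot2_mid (a point): Welded steel foot, 0.25 kg (2 to 4 alike; None if absent): plate 70 x 44 x 6 mm with an upright square tube 28 x 28 x 60 mm near one end; 66 mm tall. Point on the tube's axis half-way up (33 mm above the underside). x points to the heel: plate reaches 18 mm to the heel, 52 mm to the toe, 22 mm to each side; z up. At first its toe is under the cap's flange, its point 77 mm from the stud's axis.
- foot3_mid (a point): Welded steel foot, 0.25 kg (2 to 4 alike; None if absent): plate 70 x 44 x 6 mm with an upright square tube 28 x 28 x 60 mm near one end; 66 mm tall. Point on the tube's axis half-way up (33 mm above the underside). x points to the heel: plate reaches 18 mm to the heel, 52 mm to the toe, 22 mm to each side; z up. At first its toe is under the cap's flange, its point 77 mm from the stud's axis.
Things that resemble listed ones, but are neither listed nor needed, are in the scene too. Leave any purple look-alike of the part that bears foot3_mid alone.

How it is judged:
By the outcome, as a careful person would: the job done as asked, in the order asked, and still so for the second after the job is handed in, with the robot touching nothing.
Of foot0, foot1, foot2, foot3 only 2 to 4 are there at a start; the rules pass over those that are not, and their reading is None.
At some moment in a run one of foot0, foot1, foot2, foot3 may be knocked a few centimetres aside while the robot is not near it.
It also fails if it takes over 210 s, if anything falls off the work surface, if the arm or the gripper's body presses on something with over 40 N, if the wrist force passes 120 N, or if a joint passes its speed limit or range.

### The arm

A 7-joint arm with a two-finger parallel gripper is mounted at the origin on the work surface. World frame = base frame: x ahead of the robot, y to its left, z up, the work surface at z = 0. Lengths are in mm, angles in rad, forces in N, time in s.
With the tool pointing down it reaches from about 400 to 900 mm from the base axis. Payload 5.5 kg.
Tool frame: the origin (TCP) lies midway between the tips of the shut fingers; the grasp point (between the pads) lies 19 mm behind it; x points along the fingers, y is the direction in which the jaws open and shut, and the axes are right-handed (so a half turn about x gives the same grasp; the last joint's range is limited). The gripper opens to 85 mm and grips with 20 to 120 N. Pads are 22 mm wide; open, the fingers measure 114 mm over their backs; the gripper's body (76 mm by 85 mm) begins 54 mm behind the grasp point. The pads swing forward as they close: fully open they stand 13 mm farther back than shut.
Start: joints at [-0.907, 0.501, -0.427, 1.55, 0.221, 1.138, -0.21], TCP at [253.564, 598.502, 231.31] pointing down, gripper open.
Joint ranges: [-2.88, 2.88], [-0.31, 2.03], [-1.54, 1.56], [0.2, 2.42], [-1.41, 4.55], [0.19, 2.02], [-2.57, 2.57]. Speed limits (rad/s): [2.57, 2.57, 3.14, 3.14, 3.14, 3.14, 3.14].

### API

Orientations are given as [roll, pitch, yaw] about the fixed x, y, z axes, in that order (R = Rz(yaw) Ry(pitch) Rx(roll)).
In Python, from cell import env, vision, close_job gives the robot as it stands.
- The arm moves only by the shell command python3 -m inch 'ROWS'. ROWS is JSON, a list of rows, each an object of numbers: "tx", "ty", "tz": the shift along the tool's x, y, z in units of 50 mm (1.0 is 50 mm); "yaw": the turn about the tool's x in units of 5 degrees (1.0 is 5 degrees); "grip": the finger opening in mm, from 0 to 85.4. In form: [{"tx": .., "ty": .., "tz": .., "yaw": .., "grip": ..}, ...]. A call has 1 to 10 rows; each row is the pose to reach, as a shift and turn from the pose measured when the call began, along the tool's axes at that moment; what a row does not reach only later rows make up. A row lasts 1/10 s, in which the tool goes at most 50 mm and 8.59 degrees, less where a joint would pass 70% of its speed; a pose out of reach is approached as far as the arm can. A call with a gripper value outside its range is refused whole. The fingers move at their own pace and stop on an object; the grip force is fixed at half the most. Time passes only in rows, so rows that repeat a pose let the fingers close. It gives the time, the measured TCP pose, the force and the opening at its end, in the units of the state.
- env.read_state(): the state, without advancing time (a new reading comes with each control period).
- vision.camera(name): name is "side" or "top" or "wrist"; returns (picture, depth): 400x640x3 uint8, red, green, blue; 400x640 float32, mm along the optical axis (not along the pixel's ray), 0 where there is no reading.
- vision.calibration(name): a dict with "fx", "fy", "cx", "cy" (pixels), "position" and "rotation" of the camera in the world; the wrist camera has in their place "hand_eye" (4x4, takes a point from camera to tool coordinates, whose origin is the TCP and whose axes are the tool frame's). Camera axes: x right, y down, z forward; pixel columns grow to the right and rows downward; lengths in mm; the calibration is good to about 2 mm. The wrist camera is an equidistant fisheye: a pixel r from the principal point sees the ray r / f radians off the axis. A picture is of the moment at which its call begins: read the wrist's pose just before it. calibration takes no time and is no camera call.
- close_job(): hands the job in, once; it reports no verdict.
The state is a dict: "clock": time; "qpos": joint angles; "dq": joint speeds; "joint_efforts": joint torques, N m; "tool_pos": TCP position; "tool_rot": TCP orientation; "ft_force": force on the tool from outside, world axes, zero at the start; "torque": the same for the moment, N m; "gripper_width": finger opening in mm.
Only numpy, scipy, OpenCV 4.12 (cv2) and the standard library are available. Lean on these libraries where they do the work, as an engineer would, in place of code of your own. Each camera call takes 0.05 s, during which the arm holds its last target.

## Working session

There is one attempt and no reset: what is moved stays moved. The work goes in short steps, Python scripts to look and compute and a shell command to move; the robot and the scene stay as the last step left them, time stands still between calls to the robot, and variables do not carry over. Pictures are saved under pics/ and viewed, and the job is handed in when it is done.

```bash
ls; mkdir -p pics
python3 - <<'E'
from cell import env, vision
import cv2
s=env.read_state(); print({k:(v if not hasattr(v,'round') else v) for k,v in s.items()})
for n in ["side","top","wrist"]:
    p,d=vision.camera(n); cv2.imwrite(f"pics/a_{n}.png",p[:,:,::-1]); print(n,vision.calibration(n))
E
```

```text
pics
{'clock': 0.0, 'qpos': array([-0.90679086,  0.50186546, -0.42678782,  1.5514721 ,  0.22078577,
        1.13827147, -0.21031852]), 'dq': array([ 0.00043226, -0.00104598,  0.00055412,  0.00147131, -0.00124085,
        0.00186043,  0.0014138 ]), 'joint_efforts': array([-1.11527709e-04, -5.69532681e+01, -5.81623212e+00, -2.80933911e+01,
        1.06154534e-02,  1.19211382e-02, -2.11629822e-05]), 'tool_pos': array([253.36690967, 597.82649412, 230.23879265]), 'tool_rot': array([-1.61420245,  1.56883358, -2.01497613]), 'ft_force': array([-0.00728361, -0.45553006,  0.36959753]), 'torque': array([ 0.01772075, -0.02816369, -0.01270753]), 'gripper_width': 85.38193223533763}
side {'fx': 371.29611608698053, 'fy': 371.29611608698053, 'cx': 322.96314993569354, 'cy': 198.1513013727451, 'position': array([  37.62244666, -950.21359696,  805.03757641]), 'rotation': array([-2.17286524,  0.01569981, -0.51446842])}
top {'fx': 398.62527154073524, 'fy': 398.62527154073524, 'cx': 319.28434527206434, 'cy': 192.51424681511676, 'position': array([ 370.71816971,  -54.04856163, 1168.24396928]), 'rotation': array([-2.99022633,  0.02027495, -1.56240825])}
wrist {'fx': 309.70691628693146, 'fy': 309.70691628693146, 'cx': 322.1807225212743, 'cy': 202.2178610537091, 'hand_eye': array([[ 5.26540388e-04, -3.12429357e-01,  9.49940851e-01,
        -1.43385677e+02],
       [ 9.99999767e-01, -2.47476750e-04, -6.35680913e-04,
        -6.59446249e-01],
       [ 4.33693653e-04,  9.49940964e-01,  3.12429154e-01,
        -8.00747405e+01],
       [ 0.00000000e+00,  0.00000000e+00,  0.00000000e+00,
         1.00000000e+00]])}
```

View pics/a_top.png

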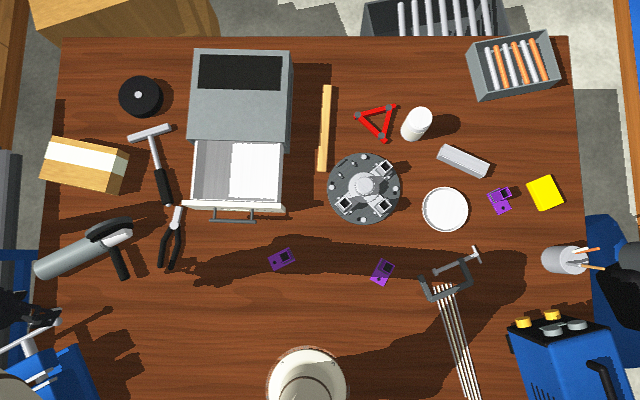

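View pics/a_side.png

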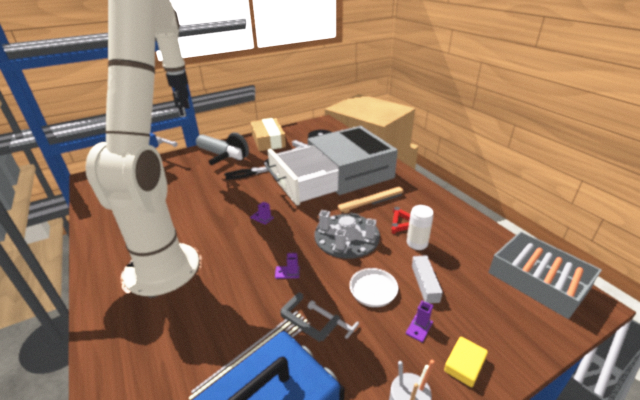

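View pics/a_wrist.png

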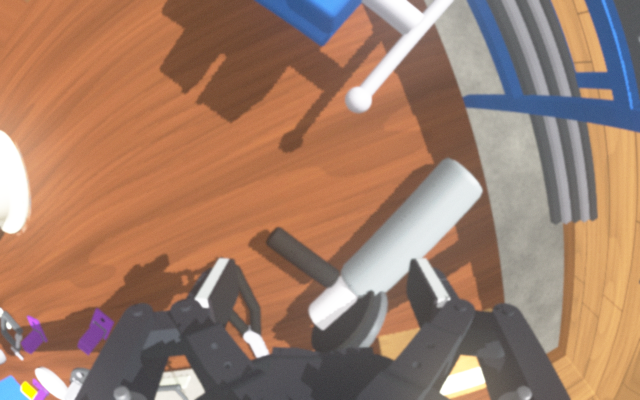

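```bash
cat > h.py <<'E'
import numpy as np, cv2
from scipy.spatial.transform import Rotation as R
from cell import env, vision
def cloud(n):
    c=vision.calibration(n)
    if n=="wrist": s=env.read_state()
    p,d=vision.camera(n)
    v,u=np.mgrid[0:400,0:640].astype(float)
    x=(u-c["cx"])/c["fx"]; y=(v-c["cy"])/c["fy"]
    if n=="wrist":
        r=np.hypot(x,y)+1e-9; t=np.tan(np.minimum(r,1.5))/r
        P=np.stack([x*t*d,y*t*d,d],-1)
        H=c["hand_eye"]; P=P@H[:3,:3].T+H[:3,3]
        P=P@R.from_euler("xyz",s["tool_rot"]).as_matrix().T+s["tool_pos"]
    else:
        P=np.stack([x*d,y*d,d],-1)@R.from_euler("xyz",c["rotation"]).as_matrix().T+c["position"]
    P[d==0]=np.nan
    return p,P
def proj(n,w):
    c=vision.calibration(n); q=(np.array(w)-c["position"])@R.from_euler("xyz",c["rotation"]).as_matrix()
    return q[...,0]/q[...,2]*c["fx"]+c["cx"], q[...,1]/q[...,2]*c["fy"]+c["cy"]
def save(name,img,x0,y0,x1,y1,k):
    cv2.imwrite("pics/"+name,cv2.resize(img[y0:y1,x0:x1,::-1],None,fx=k,fy=k,interpolation=cv2.INTER_CUBIC))
def st():
    s=env.read_state(); M=R.from_euler("xyz",s["tool_rot"]).as_matrix()
    return s,M
E
python3 - <<'E'
from h import *
p,P=cloud("top"); np.savez("top0.npz",p=p,P=P)
save("b_jig.png",p,310,140,490,240,4.4); save("b_drw.png",p,110,30,310,240,2.8)
for u,v in [(150,300),(300,330),(364,186),(445,207),(238,175),(240,80),(330,130),(233,218)]: print(u,v,P[v,u].round(1))
print(env.read_state()["clock"]); s,M=st(); print(M.round(3))
E
```

```text
150 300 [233.7 455.4  -1.3]
300 330 [155.9  22.4  -2.1]
364 186 [ 557.9 -155.3   65.6]
445 207 [ 507.4 -396.7    3.3]
238 175 [596.5 210.6  20.6]
240 80 [840.4 189.2 134.8]
330 130 [739.4 -59.8   4.8]
233 218 [ 4.714e+02  2.251e+02 -2.000e-01]
0.2
[[-0.001  0.39   0.921]
 [-0.001  0.921 -0.39 ]
 [-1.    -0.001 -0.   ]]
```

Run:
```python
from h import *
p,P=cloud("side"); np.savez("side0.npz",p=p,P=P); save("b_sjig.png",p,280,190,460,320,4.4); save("b_sdrw.png",p,210,100,410,220,4)
for u,v in [(346,222)]: print(u,v,P[v,u].round(1))
```

```text
346 222 [ 553.2 -164.6   66.9]
```

View pics/b_jig.png

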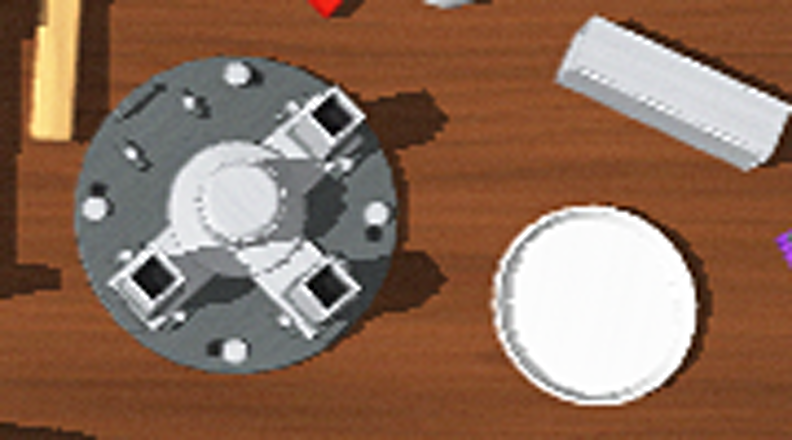

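View pics/b_drw.png

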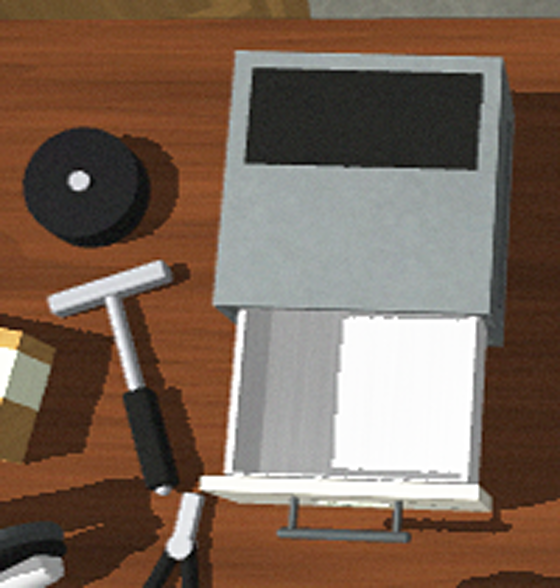

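View pics/b_sjig.png

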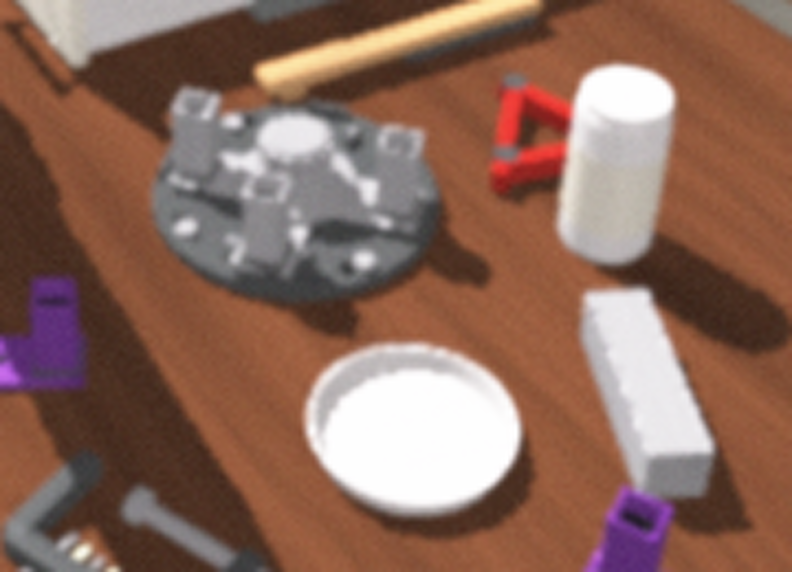

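View pics/b_sdrw.png

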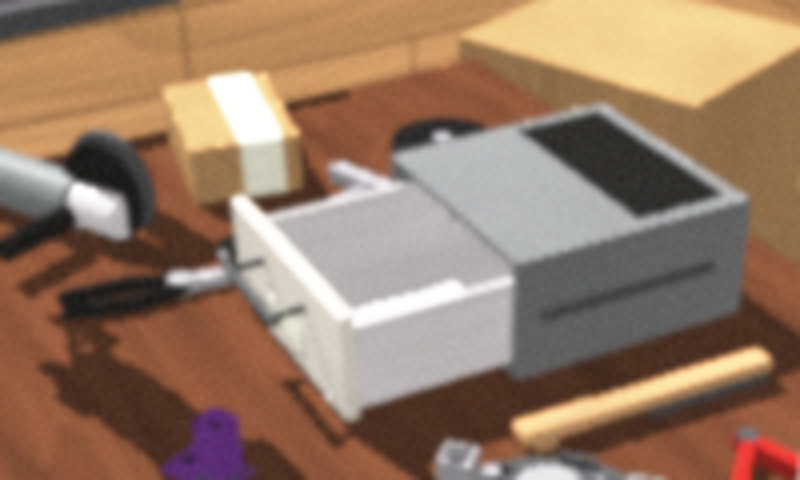

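Run:
```python
from h import *
for n in ["top","side"]:
    f=np.load(n+"0.npz"); P=f["P"]; p=f["p"]
    X,Y,Z=[P[...,i] for i in range(3)]
    print(n,"table z",np.nanmedian(Z[(abs(X-400)<60)&(abs(Y+50)<60)]))
    near=np.hypot(X-555,Y+160)<125
    m=near&(Z>59)&(Z<72)&(np.hypot(X-555,Y+160)<35)
    print("cap top",m.sum(),np.nanmedian(P[m],0).round(1),np.nanmin(P[m],0).round(1),np.nanmax(P[m],0).round(1))
    m=(near&(Z>73)).astype(np.uint8)
    k,l,s,c=cv2.connectedComponentsWithStats(m)
    for i in range(1,k):
        if s[i,4]>8:
            q=P[l==i]; print("foot",s[i,4],np.mean(q,0).round(1),cv2.minAreaRect(q[:,:2].astype(np.float32)))
    # jig plate
    m=near&(Z>7)&(Z<16); q=P[m][:,:2].astype(np.float32); print("jig",cv2.minEnclosingCircle(q))
    m=(np.hypot(X-507,Y+397)<90)&(Z>11)&(Z<25); q=P[m][:,:2].astype(np.float32); print("dish",m.sum(),cv2.minEnclosingCircle(q))
    # drawer walls/front
    m=(X>430)&(X<760)&(Y>70)&(Y<360)&(Z>116)&(Z<130)&(X<600)
    q=P[m]; print("front",m.sum(),np.median(q,0).round(1),q.min(0).round(1),q.max(0).round(1),cv2.minAreaRect(q[:,:2].astype(np.float32)))
    m=(X>640)&(X<1000)&(Y>40)&(Y<360)&(Z>124)&(Z<145)
    q=P[m]; print("unit",cv2.minAreaRect(q[:,:2].astype(np.float32)),np.median(q[:,2]))
```

```text
top table z 0.2911589186170431
cap top 294 [ 560.7 -158.    65.4] [ 535.5 -184.    59.4] [ 587.5 -130.5   71.8]
foot 47 [ 613.3 -215.5   78.1] ((613.6636352539062, -215.02378845214844), (27.615306854248047, 28.53767204284668), 42.553009033203125)
foot 46 [ 508.6 -100.9   78.3] ((509.40533447265625, -100.28863525390625), (27.54131317138672, 27.580808639526367), 45.11954116821289)
foot 48 [ 504.4 -209.8   78. ] ((504.71044921875, -210.126220703125), (27.0286922454834, 28.721620559692383), 45.05458068847656)
jig ((565.45556640625, -152.50238037109375), 113.4787368774414)
dish 259 ((500.53228759765625, -392.1135559082031), 65.72054290771484)
front 577 [498.1 202.2 123.9] [487.7  70.  116. ] [508.7 334.6 129.7] ((498.8533630371094, 202.40748596191406), (264.44097900390625, 15.517800331115723), 88.32093811035156)
unit ((803.3707885742188, 193.72024536132812), (270.9299621582031, 267.0567626953125), 88.46443176269531) 130.83780159099047
side table z -0.4518933745965228
cap top 145 [ 555.1 -161.9   65.2] [ 532.6 -184.7   59.4] [ 584.  -130.3   69.4]
foot 37 [ 506.2 -100.9   76.1] ((506.8428039550781, -100.69120788574219), (29.614898681640625, 27.607624053955078), 47.57858657836914)
foot 39 [ 610.9 -214.9   76.5] ((610.7725830078125, -215.3660125732422), (31.0753173828125, 28.503379821777344), 39.08933639526367)
foot 40 [ 501.8 -210.    76.4] ((501.5419006347656, -210.1856231689453), (32.494834899902344, 27.251323699951172), 41.74085998535156)
jig ((562.1483154296875, -153.6018829345703), 115.2451171875)
dish 262 ((497.8562316894531, -390.302490234375), 67.09076690673828)
front 171 [493.2 183.9 122.8] [484.9  70.3 116.1] [506.5 337.9 126.7] ((495.0574951171875, 204.06283569335938), (267.46795654296875, 16.87908172607422), 88.66536712646484)
unit ((799.9918823242188, 194.0628662109375), (278.8734436035156, 269.610107421875), 88.42050170898438) 129.83593488289614
```

```bash
cat >> h.py <<'E'
def to(x,y,z,psi=None):
    s,M=st(); d=M.T@(np.array([x,y,z])-s["tool_pos"])/50
    cur=np.degrees(np.arctan2(M[1,1],M[0,1]))
    out=dict(tx=round(d[0],3),ty=round(d[1],3),tz=round(d[2],3))
    if psi is not None:
        k=(cur-psi+180)%360-180; out["yaw"]=[round(k/5,2),round((k-180 if k>0 else k+180)/5,2)]
    print(out,"psi",cur.round(2),"q",s["qpos"].round(2),"pos",s["tool_pos"].round(1),"F",s["ft_force"].round(1),"w",round(s["gripper_width"],1),"t",round(s["clock"],2),"ax",M[:,0].round(3))
E
python3 -c "
from h import *
to(559.5,-158,220,88)"
```

```text
{'tx': np.float64(0.226), 'ty': np.float64(-11.538), 'tz': np.float64(11.536), 'yaw': [np.float64(-4.19), np.float64(31.81)]} psi 67.04 q [-0.91  0.5  -0.43  1.55  0.22  1.14 -0.21] pos [253.5 598.2 230.8] F [ 0.5 -0.6 -0. ] w 85.6 t 0.25 ax [-0.    -0.001 -1.   ]
```

```bash
python3 -m inch '[{"tx":0.2,"ty":-11.5,"tz":11.5,"yaw":-4.2},{"tx":0.2,"ty":-11.5,"tz":11.5,"yaw":-4.2},{"tx":0.2,"ty":-11.5,"tz":11.5,"yaw":-4.2},{"tx":0.2,"ty":-11.5,"tz":11.5,"yaw":-4.2},{"tx":0.2,"ty":-11.5,"tz":11.5,"yaw":-4.2},{"tx":0.2,"ty":-11.5,"tz":11.5,"yaw":-4.2},{"tx":0.2,"ty":-11.5,"tz":11.5,"yaw":-4.2},{"tx":0.2,"ty":-11.5,"tz":11.5,"yaw":-4.2},{"tx":0.2,"ty":-11.5,"tz":11.5,"yaw":-4.2},{"tx":0.2,"ty":-11.5,"tz":11.5,"yaw":-4.2}]'; python3 -c "
from h import *
to(559.5,-158,220,88)"
```

```text
{'tx': np.float64(0.226), 'ty': np.float64(-11.538), 'tz': np.float64(11.536), 'yaw': [np.float64(-4.19), np.float64(31.81)]} psi 67.04 q [-0.91  0.5  -0.43  1.55  0.22  1.14 -0.21] pos [253.5 598.2 230.8] F [ 0.5 -0.6 -0. ] w 85.6 t 0.25 ax [-0.    -0.001 -1.   ]validation failed for argument at $[0]...
```

```bash
python3 -m inch '[{"tx":0.2,"ty":-11.5,"tz":11.5,"yaw":-4.2,"grip":85},{"tx":0.2,"ty":-11.5,"tz":11.5,"yaw":-4.2,"grip":85},{"tx":0.2,"ty":-11.5,"tz":11.5,"yaw":-4.2,"grip":85}]'; python3 -c "
from h import *
to(559.5,-158,220,88)"
```

```text
clock: 0.55
tool_pos: [309.9, 458.0, 229.0]
tool_rot: [-2.059, 1.569, -2.087]
ft_force: [0.6, -0.1, -0.0]
gripper_width: 84.8
{'tx': np.float64(0.192), 'ty': np.float64(-12.175), 'tz': np.float64(5.334), 'yaw': [np.float64(0.08), np.float64(-35.92)]} psi 88.4 q [-0.62  0.34 -0.5   1.8   0.18  1.05  0.36] pos [309.9 458.  229. ] F [ 0.6 -0.1 -0. ] w 84.8 t 0.55 ax [-0.001 -0.001 -1.   ]
```

```bash
python3 -m inch '[{"tx":0.2,"ty":-12.2,"tz":5.3,"yaw":17,"grip":85},{"tx":0.2,"ty":-12.2,"tz":5.3,"yaw":17,"grip":85},{"tx":0.2,"ty":-12.2,"tz":5.3,"yaw":17,"grip":85},{"tx":0.2,"ty":-12.2,"tz":5.3,"yaw":17,"grip":85},{"tx":0.2,"ty":-12.2,"tz":5.3,"yaw":17,"grip":85},{"tx":0.2,"ty":-12.2,"tz":5.3,"yaw":17,"grip":85},{"tx":0.2,"ty":-12.2,"tz":5.3,"yaw":17,"grip":85},{"tx":0.2,"ty":-12.2,"tz":5.3,"yaw":17,"grip":85},{"tx":0.2,"ty":-12.2,"tz":5.3,"yaw":17,"grip":85},{"tx":0.2,"ty":-12.2,"tz":5.3,"yaw":17,"grip":85}]'; python3 -c "
from h import *
to(559.5,-158,220,-92)"
```

```text
clock: 1.55
tool_pos: [496.3, -6.5, 222.4]
tool_rot: [0.041, 1.57, -1.476]
ft_force: [0.6, -0.2, 0.3]
gripper_width: 85.1
{'tx': np.float64(0.051), 'ty': np.float64(1.1), 'tz': np.float64(3.093), 'yaw': [np.float64(19.02), np.float64(-16.98)]} psi 3.08 q [-0.04  0.21  0.    1.95  0.    0.99  0.01] pos [496.3  -6.5 222.4] F [ 0.6 -0.2  0.3] w 85.1 t 1.55 ax [ 0.    -0.001 -1.   ]
```

```bash
python3 -m inch '[{"tx":0,"ty":1.1,"tz":3.1,"yaw":17,"grip":85},{"tx":0,"ty":1.1,"tz":3.1,"yaw":17,"grip":85},{"tx":0,"ty":1.1,"tz":3.1,"yaw":17,"grip":85},{"tx":0,"ty":1.1,"tz":3.1,"yaw":17,"grip":85},{"tx":0,"ty":1.1,"tz":3.1,"yaw":17,"grip":70},{"tx":0,"ty":1.1,"tz":3.1,"yaw":17,"grip":70},{"tx":0,"ty":1.1,"tz":3.1,"yaw":17,"grip":70},{"tx":0,"ty":1.1,"tz":3.1,"yaw":17,"grip":70},{"tx":0,"ty":1.1,"tz":3.1,"yaw":17,"grip":70},{"tx":0,"ty":1.1,"tz":3.1,"yaw":17,"grip":70}]'
python3 - <<'E'
from h import *
p,P=cloud("wrist"); np.savez("w1.npz",p=p,P=P)
cv2.imwrite("pics/c_w.png",p[:,:,::-1])
X,Y,Z=[P[...,i] for i in range(3)]
near=np.hypot(X-559,Y+158)<125
m=near&(Z>59)&(Z<72)&(np.hypot(X-559,Y+158)<35)
q=P[m]; print("cap",m.sum(),np.median(q,0),q.min(0),q.max(0))
m=(near&(Z>73)&(Z<85)).astype(np.uint8)
k,l,s,c=cv2.connectedComponentsWithStats(m)
for i in range(1,k):
    if s[i,4]>30:
        q=P[l==i]; print("foot",s[i,4],np.mean(q,0).round(1),cv2.minAreaRect(q[:,:2].astype(np.float32)))
to(559.5,-158,220,-140)
E
```

```text
clock: 2.55
tool_pos: [559.5, -158.1, 222.5]
tool_rot: [1.459, 1.57, -1.548]
ft_force: [0.1, -0.0, -0.2]
gripper_width: 69.7
cap 2204 [ 563.79801163 -158.15140656   66.42581481] [ 534.78313747 -185.79573268   59.15059398] [ 589.36677985 -131.34009952   69.08632254]
foot 391 [ 613.8 -215.1   78.1] ((613.8369140625, -215.39505004882812), (29.040218353271484, 28.997787475585938), 42.14989471435547)
foot 384 [ 510.4 -101.9   77.7] ((509.9537658691406, -101.37966918945312), (28.85205841064453, 29.49000358581543), 43.998905181884766)
foot 375 [ 505.6 -209.5   77.7] ((504.77178955078125, -210.3094482421875), (29.370826721191406, 28.881593704223633), 42.29973602294922)
{'tx': np.float64(0.049), 'ty': np.float64(-0.002), 'tz': np.float64(-0.001), 'yaw': [np.float64(11.48), np.float64(-24.52)]} psi -82.62 q [-0.05  0.37  0.35  1.76 -0.14  1.04 -1.09] pos [ 559.5 -158.1  222.4] F [ 0.3 -0.5  0.2] w 70.2 t 2.6 ax [-0.    -0.001 -1.   ]
```

View pics/c_w.png

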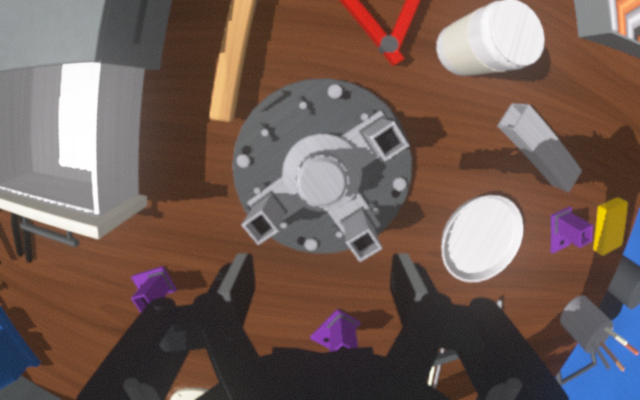

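```bash
python3 -m inch '[{"tx":1,"ty":0,"tz":0.04,"yaw":13,"grip":70},{"tx":2.2,"ty":0,"tz":0.04,"yaw":13,"grip":70},{"tx":2.2,"ty":0,"tz":0.04,"yaw":13,"grip":70},{"tx":2.2,"ty":0,"tz":0.04,"yaw":13,"grip":70},{"tx":2.2,"ty":0,"tz":0.04,"yaw":13,"grip":70},{"tx":2.2,"ty":0,"tz":0.04,"yaw":13,"grip":70},{"tx":2.2,"ty":0,"tz":0.04,"yaw":13,"grip":70},{"tx":2.2,"ty":0,"tz":0.04,"yaw":13,"grip":70},{"tx":2.2,"ty":0,"tz":0.04,"yaw":13,"grip":70},{"tx":2.2,"ty":0,"tz":0.04,"yaw":13,"grip":70}]'; python3 -c "
from h import *
to(561.3,-158.2,31)"
```

```text
clock: 3.6
tool_pos: [557.5, -158.2, 112.3]
tool_rot: [2.323, 1.57, -1.819]
ft_force: [-0.2, 0.4, -0.0]
gripper_width: 69.6
{'tx': np.float64(1.627), 'ty': np.float64(-0.066), 'tz': np.float64(-0.039)} psi -147.35 q [-0.21  0.55  0.57  1.86 -0.38  0.85 -2.02] pos [ 557.5 -158.2  112.3] F [-0.2  0.4 -0. ] w 69.6 t 3.6 ax [-0.    -0.001 -1.   ]
```

```bash
python3 -m inch '[{"tx":0.5,"ty":-0.07,"tz":-0.04,"yaw":0,"grip":70},{"tx":1.0,"ty":-0.07,"tz":-0.04,"yaw":0,"grip":70},{"tx":1.4,"ty":-0.07,"tz":-0.04,"yaw":0,"grip":70},{"tx":1.63,"ty":-0.07,"tz":-0.04,"yaw":0,"grip":70},{"tx":1.63,"ty":-0.07,"tz":-0.04,"yaw":0,"grip":70}]'
python3 - <<'E'
from h import *
to(561.3,-158.2,31)
p,P=cloud("wrist"); save("d_w.png",p,0,0,640,400,1.25)
E
```

```text
clock: 4.1
tool_pos: [560.2, -157.8, 29.3]
tool_rot: [1.09, 1.568, -3.051]
ft_force: [-0.4, 1.2, 0.0]
gripper_width: 69.7
{'tx': np.float64(-0.034), 'ty': np.float64(-0.014), 'tz': np.float64(-0.018)} psi -147.27 q [-0.15  0.67  0.49  1.87 -0.47  0.71 -1.96] pos [ 560.2 -157.8   29.3] F [-0.4  1.2  0. ] w 69.7 t 4.1 ax [-0.003 -0.    -1.   ]
```

View pics/d_w.png

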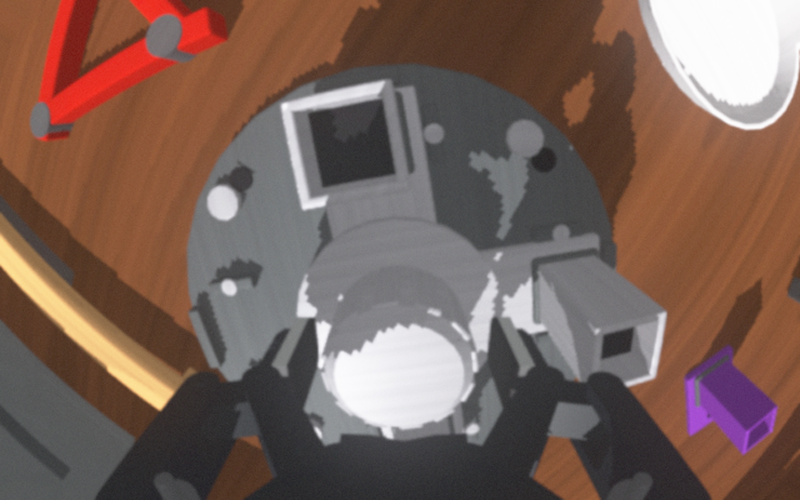

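Run:
```python
from h import *
s,M=st()
p,P=cloud("wrist"); np.savez("w2.npz",p=p,P=P)
for u,v in [(480,300),(500,310),(470,298),(415,280),(440,300),(520,350),(550,395),(530,280),(480,270),(310,300)]:
    T=M.T@(P[v,u]-s["tool_pos"]); print(u,v,P[v,u].round(0),T.round(0),p[v,u])
```

```text
480 300 [ 517. -202.   87.] [-56.  61. -13.] [48 47 47]
500 310 [ 513. -205.   95.] [-65.  65. -13.] [62 58 56]
470 298 [ 512. -197.   76.] [-46.  63.  -6.] [111 114 117]
415 280 [ 534. -189.   67.] [-37.  39. -11.] [127 129 130]
440 300 [ 532. -193.   86.] [-55.  44. -14.] [54 56 56]
520 350 [ 514. -202.  115.] [-85.  64. -11.] [50 47 48]
550 395 [ 516. -203.  137.] [-106.   62.  -13.] [45 41 41]
530 280 [ 398. -213.    0.] [ 31. 167.  42.] [139  90  63]
480 270 [ 519. -210.   78.] [-47.  63. -21.] [116 115 118]
310 300 [ 566. -157.   67.] [-36.  -5.  -2.] [242 242 245]
```

```bash
python3 -m inch '[{"tx":-0.16,"ty":-0.01,"tz":-0.02,"yaw":0,"grip":70},{"tx":-0.16,"ty":-0.01,"tz":-0.02,"yaw":0,"grip":70},{"tx":-0.16,"ty":-0.01,"tz":-0.02,"yaw":0,"grip":45},{"tx":-0.16,"ty":-0.01,"tz":-0.02,"yaw":0,"grip":45},{"tx":-0.16,"ty":-0.01,"tz":-0.02,"yaw":0,"grip":45},{"tx":-0.16,"ty":-0.01,"tz":-0.02,"yaw":0,"grip":45},{"tx":-0.16,"ty":-0.01,"tz":-0.02,"yaw":0,"grip":45},{"tx":-0.16,"ty":-0.01,"tz":-0.02,"yaw":0,"grip":45}]'
python3 - <<'E'
from h import *
to(561.3,-158.2,31)
s,M=st()
p,P=cloud("wrist"); save("e_w.png",p,0,0,640,400,1.25)
T=(P-s["tool_pos"])@M
m=(abs(T[...,1])>20)&(abs(T[...,1])<90)&(T[...,0]<-20)&(T[...,2]<-5)&(T[...,2]>-60)&(p.max(-1)<80)
q=T[m]; print(len(q))
for a in range(-70,-20,5):
    k=q[(q[:,0]>=a)&(q[:,0]<a+5)]
    if len(k): print(a,len(k),k.min(0).round(),k.max(0).round())
E
```

```text
clock: 5.0
tool_pos: [563.6, -159.2, 41.0]
tool_rot: [-2.605, 1.569, -0.463]
ft_force: [-3.4, 0.2, 11.2]
gripper_width: 50.7
{'tx': np.float64(0.199), 'ty': np.float64(0.028), 'tz': np.float64(0.042)} psi -147.29 q [-0.15  0.66  0.5   1.87 -0.46  0.73 -1.96] pos [ 563.6 -159.2   41. ] F [-3.4  0.2 11.2] w 50.7 t 5.0 ax [ 0.002 -0.001 -1.   ]
18902
-70 1017 [-70. -59. -19.] [-65.  61.  -7.]
-65 972 [-65. -59. -14.] [-60.  60.  -5.]
-60 1611 [-60. -58. -15.] [-55.  59.  -5.]
-55 1154 [-55. -57. -15.] [-50.  58.  -6.]
-50 541 [-50. -53. -15.] [-45.  55.  -5.]
-45 161 [-45. -37. -13.] [-40.  37.  -5.]
-40 126 [-40. -38. -12.] [-35.  39.  -5.]
-35 223 [-35. -39. -12.] [-30.  39.  -5.]
-30 180 [-30. -38. -12.] [-25.  39.  -5.]
-25 450 [-25. -38. -14.] [-20.  90.  -5.]
```

View pics/e_w.png

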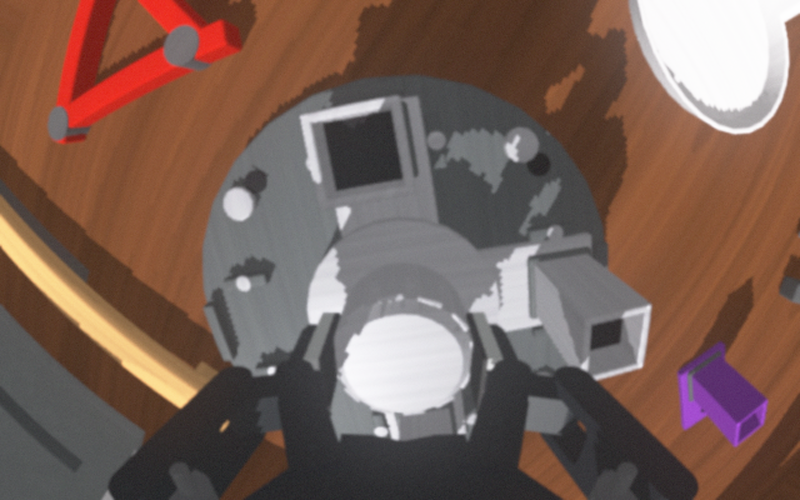

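```bash
python3 -m inch '[{"tx":-0.004,"ty":0,"tz":0,"yaw":-1.6,"grip":45},{"tx":-0.009,"ty":0,"tz":0,"yaw":-3.2,"grip":45},{"tx":-0.013,"ty":0,"tz":0,"yaw":-4.8,"grip":45},{"tx":-0.018,"ty":0,"tz":0,"yaw":-6.4,"grip":45},{"tx":-0.022,"ty":0,"tz":0,"yaw":-8,"grip":45},{"tx":-0.027,"ty":0,"tz":0,"yaw":-9.6,"grip":45},{"tx":-0.031,"ty":0,"tz":0,"yaw":-11.2,"grip":45},{"tx":-0.036,"ty":0,"tz":0,"yaw":-12.8,"grip":45},{"tx":-0.04,"ty":0,"tz":0,"yaw":-14.4,"grip":45},{"tx":-0.044,"ty":0,"tz":0,"yaw":-16,"grip":45}]'
python3 - <<'E'
from h import *
to(561.3,-158.2,31); print(st()[0]["torque"])
p,P=cloud("wrist"); save("f_w.png",p,0,0,640,400,1)
E
```

```text
clock: 6.05
tool_pos: [563.3, -158.4, 42.8]
tool_rot: [2.612, 1.569, -0.127]
ft_force: [1.8, 1.9, -3.0]
gripper_width: 50.9
{'tx': np.float64(0.237), 'ty': np.float64(-0.019), 'tz': np.float64(0.036)} psi -66.93 q [ 0.11  0.6   0.15  1.86 -0.13  0.69 -0.83] pos [ 563.3 -158.4   42.8] F [ 1.8  1.9 -3. ] w 50.9 t 6.05 ax [ 0.001 -0.    -1.   ]
[ 0.43091654 -0.33448714 -0.01750637]
```

View pics/f_w.png

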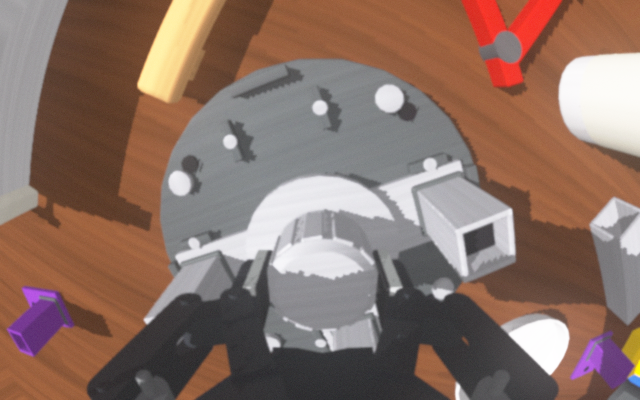

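```bash
for i in 1; do python3 -m inch '[{"tx":-0.004,"ty":0,"tz":0,"yaw":-1.6,"grip":45},{"tx":-0.009,"ty":0,"tz":0,"yaw":-3.2,"grip":45},{"tx":-0.013,"ty":0,"tz":0,"yaw":-4.8,"grip":45},{"tx":-0.018,"ty":0,"tz":0,"yaw":-6.4,"grip":45},{"tx":-0.022,"ty":0,"tz":0,"yaw":-8,"grip":45},{"tx":-0.027,"ty":0,"tz":0,"yaw":-9.6,"grip":45},{"tx":-0.031,"ty":0,"tz":0,"yaw":-11.2,"grip":45},{"tx":-0.036,"ty":0,"tz":0,"yaw":-12.8,"grip":45},{"tx":-0.04,"ty":0,"tz":0,"yaw":-14.4,"grip":45},{"tx":-0.044,"ty":0,"tz":0,"yaw":-16,"grip":45}]'; done
python3 - <<'E'
from h import *
to(561.3,-158.2,31); print(st()[0]["torque"])
E
```

```text
clock: 7.1
tool_pos: [562.4, -156.9, 44.7]
tool_rot: [-2.994, 1.569, 1.956]
ft_force: [-1.6, 2.4, -0.2]
gripper_width: 50.7
{'tx': np.float64(0.275), 'ty': np.float64(-0.027), 'tz': np.float64(0.02)} psi 13.65 q [ 0.38  0.6  -0.2   1.85  0.17  0.71  0.32] pos [ 562.4 -156.9   44.7] F [-1.6  2.4 -0.2] w 50.7 t 7.1 ax [-0.001  0.001 -1.   ]
[ 0.66861798  0.34285444 -0.02575348]
```

```bash
python3 -m inch '[{"tx":-0.004,"ty":0,"tz":0,"yaw":-1.6,"grip":45},{"tx":-0.009,"ty":0,"tz":0,"yaw":-3.2,"grip":45},{"tx":-0.013,"ty":0,"tz":0,"yaw":-4.8,"grip":45},{"tx":-0.018,"ty":0,"tz":0,"yaw":-6.4,"grip":45},{"tx":-0.022,"ty":0,"tz":0,"yaw":-8,"grip":45},{"tx":-0.027,"ty":0,"tz":0,"yaw":-9.6,"grip":45},{"tx":-0.031,"ty":0,"tz":0,"yaw":-11.2,"grip":45},{"tx":-0.036,"ty":0,"tz":0,"yaw":-12.8,"grip":45},{"tx":-0.04,"ty":0,"tz":0,"yaw":-14.4,"grip":45},{"tx":-0.044,"ty":0,"tz":0,"yaw":-16,"grip":45}]';  python3 - <<'E'
from h import *
to(561.3,-158.2,31); print(st()[0]["torque"])
p,P=cloud("wrist"); save("g_w.png",p,0,0,640,400,1)
E
```

```text
clock: 8.1
tool_pos: [561.1, -157.8, 46.9]
tool_rot: [2.986, 1.568, 3.051]
ft_force: [-1.6, -0.4, 2.3]
gripper_width: 50.6
{'tx': np.float64(0.317), 'ty': np.float64(-0.009), 'tz': np.float64(0.004)} psi 93.77 q [ 0.64  0.66 -0.54  1.84  0.47  0.78  1.48] pos [ 561.1 -157.8   46.9] F [-1.6 -0.4  2.3] w 50.6 t 8.1 ax [-0.003  0.    -1.   ]
[-0.07564783  0.58322071 -0.10326776]
```

View pics/g_w.png

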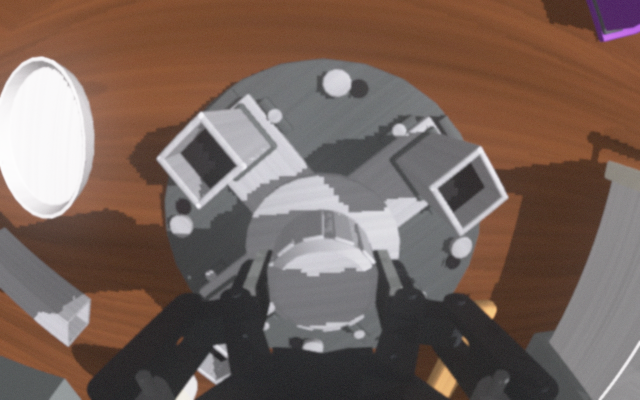

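```bash
python3 -m inch '[{"tx":-0.004,"ty":0,"tz":0,"yaw":-1.6,"grip":45},{"tx":-0.009,"ty":0,"tz":0,"yaw":-3.2,"grip":45},{"tx":-0.013,"ty":0,"tz":0,"yaw":-4.8,"grip":45},{"tx":-0.018,"ty":0,"tz":0,"yaw":-6.4,"grip":45},{"tx":-0.022,"ty":0,"tz":0,"yaw":-8,"grip":45},{"tx":-0.027,"ty":0,"tz":0,"yaw":-9.6,"grip":45},{"tx":-0.031,"ty":0,"tz":0,"yaw":-11.2,"grip":45},{"tx":-0.031,"ty":0,"tz":0,"yaw":-11.2,"grip":45}]';  python3 - <<'E'
from h import *
to(562.3,-158.4,46); print(st()[0]["torque"])
E
```

```text
clock: 8.95
tool_pos: [561.3, -158.7, 48.5]
tool_rot: [2.135, 1.568, -3.102]
ft_force: [-0.6, -1.0, 1.5]
gripper_width: 50.5
{'tx': np.float64(0.049), 'ty': np.float64(-0.014), 'tz': np.float64(0.015)} psi 149.95 q [ 0.8   0.73 -0.77  1.83  0.66  0.86  2.32] pos [ 561.3 -158.7   48.5] F [-0.6 -1.   1.5] w 50.5 t 8.95 ax [-0.003 -0.    -1.   ]
[-0.27442275  0.002083   -0.01449123]
```

```bash
python3 -m inch '[{"tx":0,"ty":0,"tz":0,"yaw":0,"grip":66},{"tx":0,"ty":0,"tz":0,"yaw":0,"grip":66},{"tx":0,"ty":0,"tz":0,"yaw":0,"grip":66},{"tx":0,"ty":0,"tz":0,"yaw":1.7,"grip":66},{"tx":0,"ty":0,"tz":0,"yaw":3.4,"grip":66},{"tx":0,"ty":0,"tz":0,"yaw":5.1,"grip":66},{"tx":0,"ty":0,"tz":0,"yaw":6.8,"grip":66},{"tx":0,"ty":0,"tz":0,"yaw":8.5,"grip":66},{"tx":0,"ty":0,"tz":0,"yaw":10.2,"grip":66},{"tx":0,"ty":0,"tz":0,"yaw":11.9,"grip":66}]';  python3 - <<'E'
from h import *
to(562.3,-158.4,48); print(st()[0]["torque"])
p,P=cloud("wrist"); save("i_w.png",p,0,0,640,400,1)
E
```

```text
clock: 9.95
tool_pos: [561.4, -158.3, 48.5]
tool_rot: [3.14, 1.568, 3.141]
ft_force: [-0.7, -0.2, 0.3]
gripper_width: 65.9
{'tx': np.float64(0.01), 'ty': np.float64(-0.002), 'tz': np.float64(0.019)} psi 90.02 q [ 0.63  0.65 -0.53  1.84  0.46  0.78  1.43] pos [ 561.4 -158.3   48.5] F [-0.7 -0.2  0.3] w 65.9 t 9.95 ax [-0.003  0.    -1.   ]
[-0.01352742 -0.04137079 -0.04737461]
```

View pics/i_w.png

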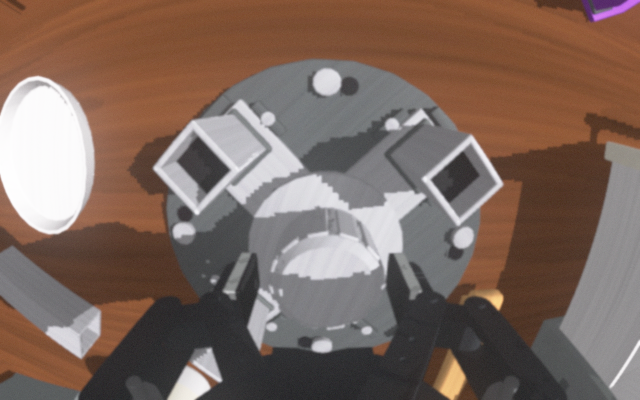

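```bash
python3 -m inch '[{"tx":0,"ty":0,"tz":0,"yaw":17,"grip":66},{"tx":0,"ty":0,"tz":0,"yaw":17,"grip":66},{"tx":0,"ty":0,"tz":0,"yaw":17,"grip":66},{"tx":0,"ty":0,"tz":0,"yaw":17,"grip":66},{"tx":0,"ty":0,"tz":0,"yaw":17,"grip":66},{"tx":0,"ty":0,"tz":0,"yaw":17,"grip":66},{"tx":0,"ty":0,"tz":0,"yaw":17,"grip":66},{"tx":0,"ty":0,"tz":0,"yaw":17,"grip":66},{"tx":0,"ty":0,"tz":0,"yaw":17,"grip":66},{"tx":0,"ty":0,"tz":0,"yaw":17,"grip":66}]';python3 -c "
from h import *
to(562.3,-158.4,48,-80)"
```

```text
clock: 11.0
tool_pos: [561.5, -157.8, 48.7]
tool_rot: [-1.691, 1.569, 3.098]
ft_force: [0.6, -0.2, -0.3]
gripper_width: 66.1
{'tx': np.float64(0.014), 'ty': np.float64(0.014), 'tz': np.float64(0.013), 'yaw': [np.float64(16.88), np.float64(-19.12)]} psi 4.4 q [ 0.36  0.59 -0.17  1.85  0.15  0.71  0.18] pos [ 561.5 -157.8   48.7] F [ 0.6 -0.2 -0.3] w 66.1 t 11.0 ax [-0.002  0.    -1.   ]
```

```bash
python3 -m inch '[{"tx":0.01,"ty":0.01,"tz":0.01,"yaw":17,"grip":66},{"tx":0.01,"ty":0.01,"tz":0.01,"yaw":17,"grip":66},{"tx":0.01,"ty":0.01,"tz":0.01,"yaw":17,"grip":66},{"tx":0.01,"ty":0.01,"tz":0.01,"yaw":17,"grip":66},{"tx":0.01,"ty":0.01,"tz":0.01,"yaw":17,"grip":66},{"tx":0.01,"ty":0.01,"tz":0.01,"yaw":17,"grip":66},{"tx":0.01,"ty":0.01,"tz":0.01,"yaw":17,"grip":66},{"tx":0.01,"ty":0.01,"tz":0.01,"yaw":17,"grip":66},{"tx":0.01,"ty":0.01,"tz":0.01,"yaw":17,"grip":66},{"tx":0.01,"ty":0.01,"tz":0.01,"yaw":17,"grip":66}]';python3 -c "
from h import *
to(562.3,-158.4,48,-165)"
```

```text
clock: 12.0
tool_pos: [562.0, -157.6, 48.1]
tool_rot: [-0.358, 1.568, 2.944]
ft_force: [-0.4, 0.7, -0.2]
gripper_width: 66.1
{'tx': np.float64(0.002), 'ty': np.float64(0.016), 'tz': np.float64(-0.003), 'yaw': [np.float64(16.84), np.float64(-19.16)]} psi -80.81 q [ 0.07  0.6   0.2   1.86 -0.17  0.71 -1.04] pos [ 562.  -157.6   48.1] F [-0.4  0.7 -0.2] w 66.1 t 12.0 ax [-0.002  0.    -1.   ]
```

```bash
python3 -m inch '[{"tx":0,"ty":0,"tz":0,"yaw":17,"grip":66},{"tx":0,"ty":0,"tz":0,"yaw":17,"grip":66},{"tx":0,"ty":0,"tz":0,"yaw":17,"grip":66},{"tx":0,"ty":0,"tz":0,"yaw":17,"grip":66},{"tx":0,"ty":0,"tz":0,"yaw":17,"grip":66},{"tx":0,"ty":0,"tz":0,"yaw":17,"grip":66},{"tx":0,"ty":0,"tz":0,"yaw":17,"grip":66},{"tx":0,"ty":0,"tz":0,"yaw":17,"grip":66},{"tx":0,"ty":0,"tz":0,"yaw":17,"grip":66},{"tx":0,"ty":0,"tz":0,"yaw":17,"grip":66}]';python3 -c "
from h import *
to(562.3,-158.4,46,-165)"
```

```text
clock: 13.0
tool_pos: [562.1, -156.9, 47.9]
tool_rot: [0.981, 1.568, 2.796]
ft_force: [0.1, 0.8, -0.2]
gripper_width: 65.8
{'tx': np.float64(0.038), 'ty': np.float64(0.002), 'tz': np.float64(-0.03), 'yaw': [np.float64(-0.2), np.float64(35.8)]} psi -166.01 q [-0.21  0.66  0.57  1.87 -0.51  0.76 -2.25] pos [ 562.1 -156.9   47.9] F [ 0.1  0.8 -0.2] w 65.8 t 13.0 ax [-0.003  0.001 -1.   ]
```

```bash
python3 -m inch '[{"tx":0.03,"ty":0,"tz":-0.03,"yaw":0,"grip":66},{"tx":0.03,"ty":0,"tz":-0.03,"yaw":0,"grip":45},{"tx":0.03,"ty":0,"tz":-0.03,"yaw":0,"grip":45},{"tx":0.02,"ty":0,"tz":-0.03,"yaw":0,"grip":45},{"tx":0.02,"ty":0,"tz":-0.03,"yaw":0,"grip":45},{"tx":0,"ty":0,"tz":-0.03,"yaw":0,"grip":45}]';python3 -c "
from h import *
to(562.3,-158.4,46,-165)"
```

```text
clock: 13.6
tool_pos: [561.9, -158.2, 47.4]
tool_rot: [0.997, 1.567, 2.813]
ft_force: [-0.4, -0.6, -3.3]
gripper_width: 50.7
{'tx': np.float64(0.028), 'ty': np.float64(-0.008), 'tz': np.float64(-0.005), 'yaw': [np.float64(-0.19), np.float64(35.81)]} psi -165.96 q [-0.2   0.67  0.57  1.87 -0.51  0.76 -2.25] pos [ 561.9 -158.2   47.4] F [-0.4 -0.6 -3.3] w 50.7 t 13.6 ax [-0.004  0.001 -1.   ]
```

```bash
python3 -m inch '[{"tx":-0.004,"ty":0,"tz":0,"yaw":-1.6,"grip":45},{"tx":-0.009,"ty":0,"tz":0,"yaw":-3.2,"grip":45},{"tx":-0.013,"ty":0,"tz":0,"yaw":-4.8,"grip":45},{"tx":-0.018,"ty":0,"tz":0,"yaw":-6.4,"grip":45},{"tx":-0.022,"ty":0,"tz":0,"yaw":-8,"grip":45},{"tx":-0.027,"ty":0,"tz":0,"yaw":-9.6,"grip":45},{"tx":-0.031,"ty":0,"tz":0,"yaw":-11.2,"grip":45},{"tx":-0.036,"ty":0,"tz":0,"yaw":-12.8,"grip":45},{"tx":-0.04,"ty":0,"tz":0,"yaw":-14.4,"grip":45},{"tx":-0.044,"ty":0,"tz":0,"yaw":-16,"grip":45}]';  python3 - <<'E'
from h import *
to(561.3,-158.2,31); print(st()[0]["torque"])
p,P=cloud("wrist"); save("j_w.png",p,0,0,640,400,1)
E
```

```text
clock: 14.6
tool_pos: [561.8, -158.2, 49.3]
tool_rot: [-0.383, 1.567, 2.835]
ft_force: [0.8, 0.3, -3.9]
gripper_width: 50.7
{'tx': np.float64(0.366), 'ty': np.float64(-0.001), 'tz': np.float64(0.009)} psi -85.61 q [ 0.06  0.6   0.22  1.86 -0.19  0.71 -1.1 ] pos [ 561.8 -158.2   49.3] F [ 0.8  0.3 -3.9] w 50.7 t 14.6 ax [-0.004  0.001 -1.   ]
[ 0.12854262 -0.22582608 -0.00863376]
```

View pics/j_w.png

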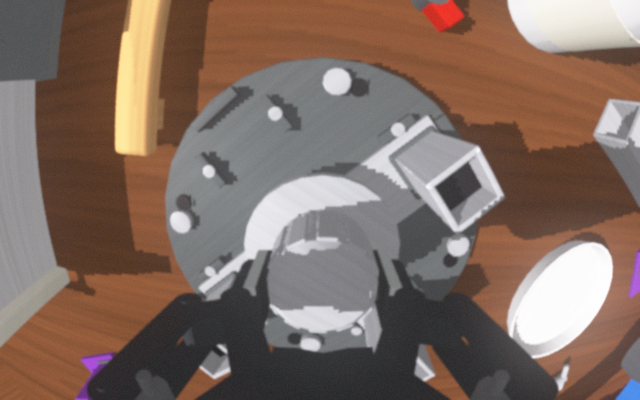

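Rotation is following. Continue (377° total so far).

```bash
python3 -m inch '[{"tx":-0.004,"ty":0,"tz":0,"yaw":-1.6,"grip":45},{"tx":-0.009,"ty":0,"tz":0,"yaw":-3.2,"grip":45},{"tx":-0.013,"ty":0,"tz":0,"yaw":-4.8,"grip":45},{"tx":-0.018,"ty":0,"tz":0,"yaw":-6.4,"grip":45},{"tx":-0.022,"ty":0,"tz":0,"yaw":-8,"grip":45},{"tx":-0.027,"ty":0,"tz":0,"yaw":-9.6,"grip":45},{"tx":-0.031,"ty":0,"tz":0,"yaw":-11.2,"grip":45},{"tx":-0.036,"ty":0,"tz":0,"yaw":-12.8,"grip":45},{"tx":-0.04,"ty":0,"tz":0,"yaw":-14.4,"grip":45},{"tx":-0.044,"ty":0,"tz":0,"yaw":-16,"grip":45}]'
```

```text
clock: 15.65
tool_pos: [561.8, -157.9, 51.3]
tool_rot: [-1.897, 1.567, 2.727]
ft_force: [0.8, 1.0, -4.1]
gripper_width: 50.5
```

```bash
python3 -m inch '[{"tx":-0.004,"ty":0,"tz":0,"yaw":-1.6,"grip":45},{"tx":-0.009,"ty":0,"tz":0,"yaw":-3.2,"grip":45},{"tx":-0.013,"ty":0,"tz":0,"yaw":-4.8,"grip":45},{"tx":-0.018,"ty":0,"tz":0,"yaw":-6.4,"grip":45},{"tx":-0.022,"ty":0,"tz":0,"yaw":-8,"grip":45},{"tx":-0.027,"ty":0,"tz":0,"yaw":-9.6,"grip":45},{"tx":-0.031,"ty":0,"tz":0,"yaw":-11.2,"grip":45},{"tx":-0.036,"ty":0,"tz":0,"yaw":-12.8,"grip":45},{"tx":-0.04,"ty":0,"tz":0,"yaw":-14.4,"grip":45},{"tx":-0.044,"ty":0,"tz":0,"yaw":-16,"grip":45}]';python3 -c "
from h import *
to(562.3,-158.4,46,-165)"
```

```text
clock: 16.65
tool_pos: [561.7, -158.1, 53.4]
tool_rot: [2.993, 1.566, 2.733]
ft_force: [0.7, 2.0, -1.1]
gripper_width: 50.9
{'tx': np.float64(0.147), 'ty': np.float64(-0.003), 'tz': np.float64(0.014), 'yaw': [np.float64(-23.98), np.float64(12.02)]} psi 75.11 q [ 0.59  0.63 -0.47  1.84  0.39  0.77  1.22] pos [ 561.7 -158.1   53.4] F [ 0.7  2.  -1.1] w 50.9 t 16.65 ax [-0.004  0.002 -1.   ]
```

```bash
python3 -m inch '[{"tx":-0.004,"ty":0,"tz":0,"yaw":-1.6,"grip":45},{"tx":-0.009,"ty":0,"tz":0,"yaw":-3.2,"grip":45},{"tx":-0.013,"ty":0,"tz":0,"yaw":-4.8,"grip":45},{"tx":-0.018,"ty":0,"tz":0,"yaw":-6.4,"grip":45},{"tx":-0.022,"ty":0,"tz":0,"yaw":-8,"grip":45},{"tx":-0.027,"ty":0,"tz":0,"yaw":-9.6,"grip":45},{"tx":-0.031,"ty":0,"tz":0,"yaw":-11.2,"grip":45},{"tx":-0.031,"ty":0,"tz":0,"yaw":-12.6,"grip":45},{"tx":-0.031,"ty":0,"tz":0,"yaw":-12.6,"grip":45}]';python3 -c "
from h import *
to(562.3,-158.4,46,-165)"
```

```text
clock: 17.55
tool_pos: [561.8, -158.9, 55.0]
tool_rot: [1.948, 1.567, 2.786]
ft_force: [0.3, -0.4, 2.7]
gripper_width: 50.9
{'tx': np.float64(0.18), 'ty': np.float64(-0.001), 'tz': np.float64(0.014), 'yaw': [np.float64(-11.4), np.float64(24.6)]} psi 138.01 q [ 0.77  0.71 -0.73  1.83  0.61  0.85  2.15] pos [ 561.8 -158.9   55. ] F [ 0.3 -0.4  2.7] w 50.9 t 17.55 ax [-0.004  0.001 -1.   ]
```

```bash
python3 -m inch '[{"tx":0,"ty":0,"tz":0,"yaw":0,"grip":66},{"tx":0,"ty":0,"tz":0,"yaw":0,"grip":66},{"tx":0,"ty":0,"tz":0,"yaw":0,"grip":66},{"tx":0,"ty":0,"tz":0,"yaw":1.7,"grip":66},{"tx":0,"ty":0,"tz":0,"yaw":3.4,"grip":66},{"tx":0,"ty":0,"tz":0,"yaw":5.1,"grip":66},{"tx":0,"ty":0,"tz":0,"yaw":6.8,"grip":66},{"tx":0,"ty":0,"tz":0,"yaw":8.5,"grip":66},{"tx":0,"ty":0,"tz":0,"yaw":10.2,"grip":66},{"tx":0,"ty":0,"tz":0,"yaw":11.9,"grip":66}]'
```

```text
clock: 18.55
tool_pos: [561.8, -158.8, 55.1]
tool_rot: [3.036, 1.567, 2.829]
ft_force: [-0.2, 0.1, 0.5]
gripper_width: 66.1
```

```bash
python3 -m inch '[{"tx":0,"ty":0,"tz":0,"yaw":17,"grip":66},{"tx":0,"ty":0,"tz":0,"yaw":17,"grip":66},{"tx":0,"ty":0,"tz":0,"yaw":17,"grip":66},{"tx":0,"ty":0,"tz":0,"yaw":17,"grip":66},{"tx":0,"ty":0,"tz":0,"yaw":17,"grip":66},{"tx":0,"ty":0,"tz":0,"yaw":17,"grip":66},{"tx":0,"ty":0,"tz":0,"yaw":17,"grip":66},{"tx":0,"ty":0,"tz":0,"yaw":17,"grip":66},{"tx":0,"ty":0,"tz":0,"yaw":17,"grip":66},{"tx":0,"ty":0,"tz":0,"yaw":17,"grip":66}]'
```

```text
clock: 19.55
tool_pos: [561.8, -158.5, 55.2]
tool_rot: [-1.784, 1.567, 2.801]
ft_force: [0.3, 1.1, 0.0]
gripper_width: 66.0
```

```bash
python3 -m inch '[{"tx":0,"ty":0,"tz":0,"yaw":14,"grip":66},{"tx":0,"ty":0,"tz":0,"yaw":14,"grip":66},{"tx":0,"ty":0,"tz":0,"yaw":14,"grip":66},{"tx":0,"ty":0,"tz":0,"yaw":14,"grip":66},{"tx":0,"ty":0,"tz":0,"yaw":14,"grip":66},{"tx":0,"ty":0,"tz":0,"yaw":14,"grip":66},{"tx":0,"ty":0,"tz":0,"yaw":14,"grip":66},{"tx":0,"ty":0,"tz":0,"yaw":14,"grip":66},{"tx":0,"ty":0,"tz":0,"yaw":14,"grip":66},{"tx":0,"ty":0,"tz":0,"yaw":14,"grip":66}]'
python3 - <<'E'
from h import *
to(562,-158.4,54,-80)
p,P=cloud("wrist"); save("k_w.png",p,0,0,640,400,1)
X,Y,Z=[P[...,i] for i in range(3)]
m=(np.hypot(X-562,Y+158)<24)&(Z>40); print("cap top z",np.nanmedian(Z[m]))
E
```

```text
clock: 20.55
tool_pos: [561.9, -158.1, 55.2]
tool_rot: [-0.516, 1.567, 2.85]
ft_force: [0.8, -1.0, 0.5]
gripper_width: 65.8
{'tx': np.float64(0.023), 'ty': np.float64(0.007), 'tz': np.float64(-0.001), 'yaw': [np.float64(0.57), np.float64(-35.43)]} psi -77.15 q [ 0.09  0.58  0.18  1.85 -0.15  0.72 -0.99] pos [ 561.9 -158.1   55.2] F [ 0.8 -1.   0.5] w 65.8 t 20.55 ax [-0.004  0.001 -1.   ]
cap top z 83.41160403504188
```

View pics/k_w.png

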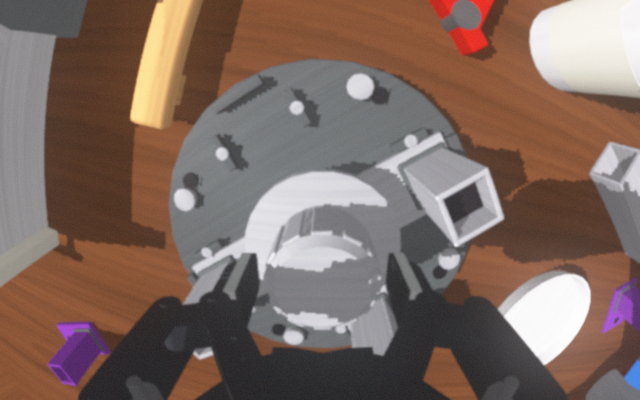

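```bash
python3 -m inch '[{"tx":0.02,"ty":0,"tz":0,"yaw":0,"grip":66},{"tx":0.02,"ty":0,"tz":0,"yaw":0,"grip":45},{"tx":0.02,"ty":0,"tz":0,"yaw":0,"grip":45},{"tx":0.01,"ty":0,"tz":0,"yaw":0,"grip":45},{"tx":0,"ty":0,"tz":0,"yaw":0,"grip":45},{"tx":0,"ty":0,"tz":0,"yaw":0,"grip":45}]'
```

```text
clock: 21.2
tool_pos: [561.3, -158.1, 54.7]
tool_rot: [-0.524, 1.566, 2.843]
ft_force: [-1.1, -0.1, -2.5]
gripper_width: 50.6
```

```bash
python3 -m inch '[{"tx":-0.004,"ty":0,"tz":0,"yaw":-1.6,"grip":45},{"tx":-0.009,"ty":0,"tz":0,"yaw":-3.2,"grip":45},{"tx":-0.013,"ty":0,"tz":0,"yaw":-4.8,"grip":45},{"tx":-0.018,"ty":0,"tz":0,"yaw":-6.4,"grip":45},{"tx":-0.022,"ty":0,"tz":0,"yaw":-8,"grip":45},{"tx":-0.027,"ty":0,"tz":0,"yaw":-9.6,"grip":45},{"tx":-0.031,"ty":0,"tz":0,"yaw":-11.2,"grip":45},{"tx":-0.036,"ty":0,"tz":0,"yaw":-12.8,"grip":45},{"tx":-0.04,"ty":0,"tz":0,"yaw":-14.4,"grip":45},{"tx":-0.044,"ty":0,"tz":0,"yaw":-16,"grip":45}]'
```

```text
clock: 22.2
tool_pos: [561.3, -158.3, 56.9]
tool_rot: [-1.875, 1.566, 2.893]
ft_force: [0.1, -0.3, -1.0]
gripper_width: 50.9
```

```bash
python3 -m inch '[{"tx":-0.004,"ty":0,"tz":0,"yaw":-1.6,"grip":45},{"tx":-0.009,"ty":0,"tz":0,"yaw":-3.2,"grip":45},{"tx":-0.013,"ty":0,"tz":0,"yaw":-4.8,"grip":45},{"tx":-0.018,"ty":0,"tz":0,"yaw":-6.4,"grip":45},{"tx":-0.022,"ty":0,"tz":0,"yaw":-8,"grip":45},{"tx":-0.027,"ty":0,"tz":0,"yaw":-9.6,"grip":45},{"tx":-0.031,"ty":0,"tz":0,"yaw":-11.2,"grip":45},{"tx":-0.036,"ty":0,"tz":0,"yaw":-12.8,"grip":45},{"tx":-0.04,"ty":0,"tz":0,"yaw":-14.4,"grip":45},{"tx":-0.044,"ty":0,"tz":0,"yaw":-16,"grip":45}]';python3 -c "
from h import *
to(562.3,-158.4,46,-165)"
```

```text
clock: 23.2
tool_pos: [561.6, -158.7, 59.0]
tool_rot: [3.032, 1.566, 2.919]
ft_force: [1.0, -0.2, -2.3]
gripper_width: 50.6
{'tx': np.float64(0.261), 'ty': np.float64(0.007), 'tz': np.float64(0.015), 'yaw': [np.float64(-22.3), np.float64(13.7)]} psi 83.51 q [ 0.62  0.63 -0.51  1.83  0.42  0.79  1.35] pos [ 561.6 -158.7   59. ] F [ 1.  -0.2 -2.3] w 50.6 t 23.2 ax [-0.004  0.001 -1.   ]
```

```bash
python3 -m inch '[{"tx":-0.04,"ty":0,"tz":0,"yaw":0,"grip":45},{"tx":-0.08,"ty":0,"tz":0,"yaw":0,"grip":45},{"tx":-0.12,"ty":0,"tz":0,"yaw":0,"grip":45},{"tx":-0.12,"ty":0,"tz":0,"yaw":0,"grip":45}]'
```

```text
clock: 23.6
tool_pos: [561.4, -158.7, 65.3]
tool_rot: [3.12, 1.566, 3.005]
ft_force: [0.3, 0.9, -2.5]
gripper_width: 50.7
```

```bash
python3 -m inch '[{"tx":-0.4,"ty":0,"tz":0,"yaw":0,"grip":45},{"tx":-0.9,"ty":0,"tz":0,"yaw":0,"grip":45},{"tx":-1.6,"ty":0,"tz":0,"yaw":0,"grip":45},{"tx":-2,"ty":0,"tz":0,"yaw":0,"grip":45},{"tx":-2,"ty":0,"tz":0,"yaw":0,"grip":45}]'
python3 - <<'E'
from h import *
to(500,-391,150,60)
for n in ["wrist","top"]:
    p,P=cloud(n); save("l_%s.png"%n,p,0,0,640,400,1)
    X,Y,Z=[P[...,i] for i in range(3)]
    m=(np.hypot(X-500,Y+391)<85)&(Z>13)&(Z<22); q=P[m][:,:2].astype(np.float32); print(n,"dish",m.sum(),cv2.minEnclosingCircle(q),cv2.fitEllipse(cv2.convexHull(q)))
    m=(np.hypot(X-500,Y+391)<50); print(np.nanmedian(Z[m]))
    m=(np.hypot(X-562,Y+158)<14)&(Z<100); print("stud",np.nanmedian(P[m],0))
E
```

```text
clock: 24.1
tool_pos: [564.0, -159.3, 168.5]
tool_rot: [-0.987, 1.569, -1.103]
ft_force: [-0.0, 0.1, -3.3]
gripper_width: 50.2
{'tx': np.float64(0.378), 'ty': np.float64(-4.75), 'tz': np.float64(-0.736), 'yaw': [np.float64(4.67), np.float64(-31.33)]} psi 83.36 q [ 0.68  0.49 -0.58  1.77  0.32  0.98  1.42] pos [ 564.  -159.3  168.5] F [-0.   0.1 -3.3] w 50.2 t 24.1 ax [ 0.001 -0.002 -1.   ]
wrist dish 1272 ((500.44415283203125, -392.1661682128906), 66.41126251220703) ((500.0709533691406, -392.313720703125), (130.77603149414062, 132.05848693847656), 25.97272300720215)
4.8902746816741285
stud [nan nan nan]
top dish 148 ((500.6626281738281, -392.6699523925781), 65.47016143798828) ((500.5702209472656, -392.1308288574219), (129.46826171875, 130.37974548339844), 38.78097152709961)
4.389114296006028
stud [nan nan nan]
  return np.nanmean(a, axis, out=out, keepdims=keepdims)
```

View pics/l_wrist.png

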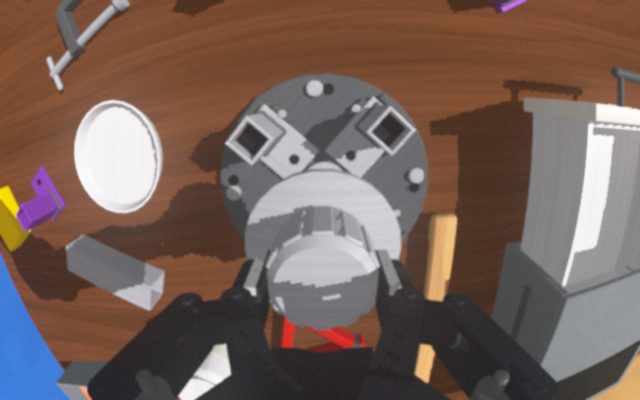

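View pics/l_top.png

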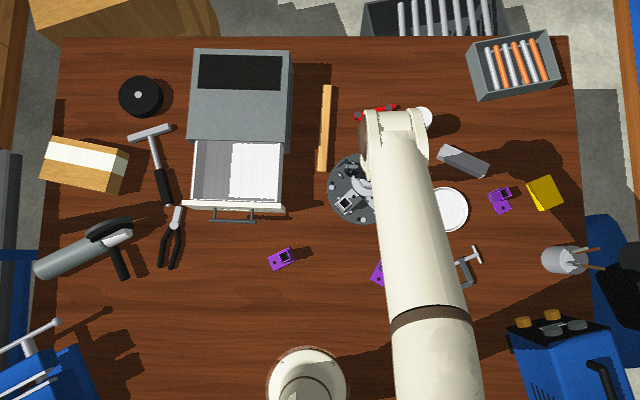

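```bash
python3 -m inch '[{"tx":0.3,"ty":-4.77,"tz":-0.73,"yaw":4,"grip":45},{"tx":0.3,"ty":-4.77,"tz":-0.73,"yaw":4,"grip":45},{"tx":0.3,"ty":-4.77,"tz":-0.73,"yaw":4,"grip":45},{"tx":0.3,"ty":-4.77,"tz":-0.73,"yaw":4,"grip":45},{"tx":0.3,"ty":-4.77,"tz":-0.73,"yaw":4,"grip":45},{"tx":0.3,"ty":-4.77,"tz":-0.73,"yaw":4,"grip":45},{"tx":0.3,"ty":-4.77,"tz":-0.73,"yaw":4,"grip":45},{"tx":0.3,"ty":-4.77,"tz":-0.73,"yaw":4,"grip":45}]'; python3 -c "
from h import *
to(500.4,-392.2,60)"
```

```text
clock: 25.0
tool_pos: [497.1, -389.6, 148.4]
tool_rot: [-3.067, 1.563, 2.753]
ft_force: [-0.2, 0.4, -3.0]
gripper_width: 50.3
{'tx': np.float64(1.767), 'ty': np.float64(-0.016), 'tz': np.float64(0.095)} psi 63.45 q [ 0.94  0.56 -0.44  1.66  0.28  0.98  1.51] pos [ 497.1 -389.6  148.4] F [-0.2  0.4 -3. ] w 50.3 t 25.0 ax [-0.007  0.003 -1.   ]
```

```bash
python3 -m inch '[{"tx":0.6,"ty":-0.02,"tz":0.1,"yaw":0,"grip":45},{"tx":1.2,"ty":-0.02,"tz":0.1,"yaw":0,"grip":45},{"tx":1.77,"ty":-0.02,"tz":0.1,"yaw":0,"grip":45},{"tx":1.77,"ty":-0.02,"tz":0.1,"yaw":0,"grip":45}]'
python3 - <<'E'
from h import *
to(500.4,-392.2,25)
p,P=cloud("wrist"); save("m_w.png",p,0,0,640,400,1.25)
p,P=cloud("side"); save("m_s.png",p,300,180,460,320,5)
X,Y,Z=[P[...,i] for i in range(3)]
E
```

```text
clock: 25.4
tool_pos: [498.0, -388.0, 55.1]
tool_rot: [3.025, 1.554, 2.564]
ft_force: [-1.4, 1.0, -4.2]
gripper_width: 50.7
{'tx': np.float64(0.601), 'ty': np.float64(-0.055), 'tz': np.float64(0.091)} psi 63.63 q [ 0.91  0.69 -0.4   1.7   0.34  0.84  1.47] pos [ 498.  -388.    55.1] F [-1.4  1.  -4.2] w 50.7 t 25.4 ax [-0.014  0.009 -1.   ]
```

View pics/m_w.png

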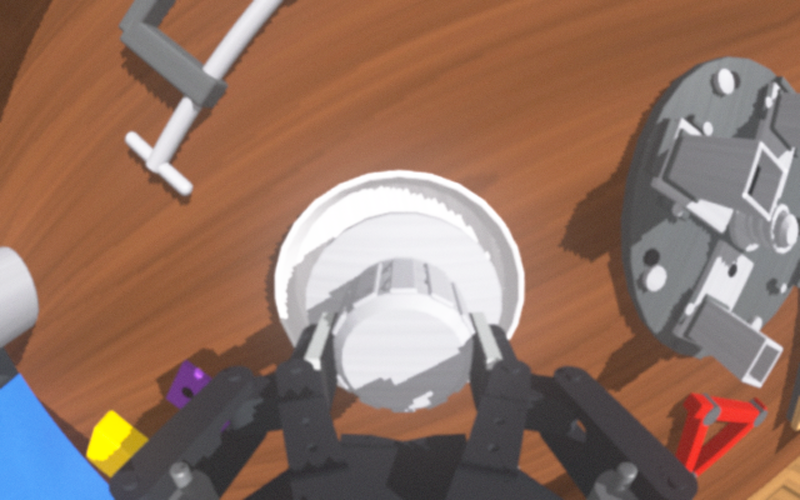

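View pics/m_s.png

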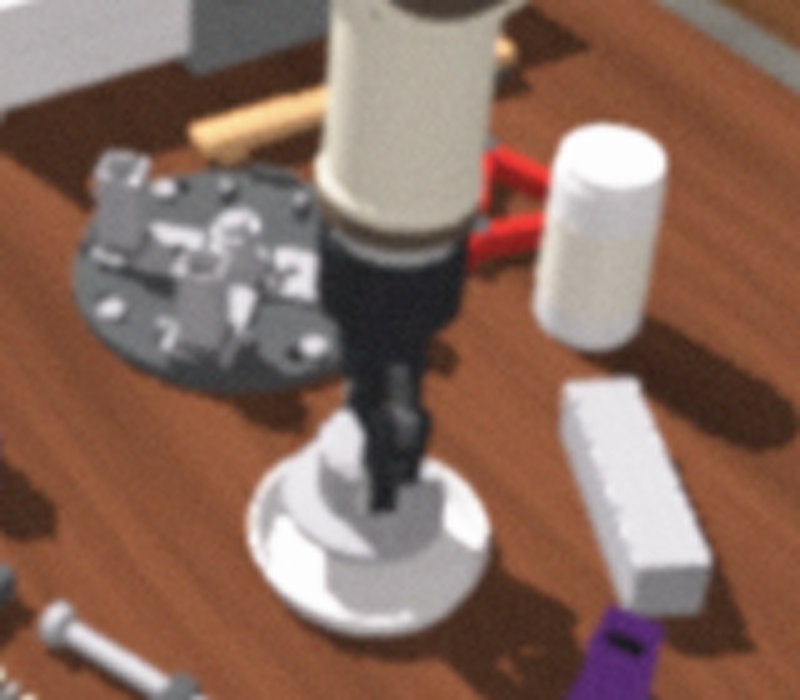

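```bash
python3 -m inch '[{"tx":0.1,"ty":-0.06,"tz":0.09,"yaw":0,"grip":45},{"tx":0.3,"ty":-0.06,"tz":0.09,"yaw":0,"grip":45},{"tx":0.45,"ty":-0.06,"tz":0.09,"yaw":0,"grip":45},{"tx":0.52,"ty":-0.06,"tz":0.09,"yaw":0,"grip":45},{"tx":0.52,"ty":-0.06,"tz":0.09,"yaw":0,"grip":45},{"tx":0.52,"ty":-0.06,"tz":0.09,"yaw":0,"grip":45}]'
python3 - <<'E'
from h import *
to(500.4,-392.2,25)
E
```

```text
clock: 26.1
tool_pos: [503.5, -395.1, 33.5]
tool_rot: [3.073, 1.562, 2.612]
ft_force: [0.4, -0.9, -3.7]
gripper_width: 50.8
{'tx': np.float64(0.172), 'ty': np.float64(0.025), 'tz': np.float64(-0.08)} psi 63.58 q [ 0.9   0.73 -0.39  1.69  0.35  0.81  1.46] pos [ 503.5 -395.1   33.5] F [ 0.4 -0.9 -3.7] w 50.8 t 26.1 ax [-0.008  0.005 -1.   ]
```

```bash
python3 -m inch '[{"tx":0.05,"ty":0.025,"tz":-0.06,"yaw":0,"grip":45},{"tx":0.1,"ty":0.025,"tz":-0.06,"yaw":0,"grip":45},{"tx":0.1,"ty":0.025,"tz":-0.06,"yaw":0,"grip":45},{"tx":0.1,"ty":0.025,"tz":-0.06,"yaw":0,"grip":45}]'
python3 - <<'E'
from h import *
to(500.4,-392.2,25)
E
```

```text
clock: 26.5
tool_pos: [501.3, -392.7, 28.6]
tool_rot: [3.076, 1.562, 2.615]
ft_force: [0.8, -0.1, -4.0]
gripper_width: 50.3
{'tx': np.float64(0.071), 'ty': np.float64(0.0), 'tz': np.float64(-0.02)} psi 63.58 q [ 0.9   0.73 -0.38  1.7   0.36  0.79  1.46] pos [ 501.3 -392.7   28.6] F [ 0.8 -0.1 -4. ] w 50.3 t 26.5 ax [-0.008  0.005 -1.   ]
```

```bash
python3 -m inch '[{"tx":0.04,"ty":0,"tz":-0.02,"yaw":0,"grip":45},{"tx":0.08,"ty":0,"tz":-0.02,"yaw":0,"grip":45},{"tx":0.08,"ty":0,"tz":-0.02,"yaw":0,"grip":45}]'
python3 - <<'E'
from h import *
to(500.4,-392.2,25)
E
```

```text
clock: 26.8
tool_pos: [500.3, -392.3, 25.0]
tool_rot: [3.111, 1.561, 2.65]
ft_force: [-2.6, 0.9, 0.7]
gripper_width: 50.3
{'tx': np.float64(0.0), 'ty': np.float64(0.002), 'tz': np.float64(0.001)} psi 63.57 q [ 0.9   0.73 -0.38  1.7   0.36  0.79  1.45] pos [ 500.3 -392.3   25. ] F [-2.6  0.9  0.7] w 50.3 t 26.8 ax [-0.008  0.004 -1.   ]
```

```bash
python3 -m inch '[{"tx":0.01,"ty":0,"tz":0,"yaw":0,"grip":45},{"tx":0.01,"ty":0,"tz":0,"yaw":0,"grip":70},{"tx":0,"ty":0,"tz":0,"yaw":0,"grip":70},{"tx":0,"ty":0,"tz":0,"yaw":0,"grip":70},{"tx":-0.5,"ty":0,"tz":0,"yaw":0,"grip":70},{"tx":-1.2,"ty":0,"tz":0,"yaw":0,"grip":70},{"tx":-2,"ty":0,"tz":0,"yaw":0,"grip":70},{"tx":-2.8,"ty":0,"tz":0,"yaw":0,"grip":70},{"tx":-2.8,"ty":0,"tz":0,"yaw":0,"grip":60}]'
python3 - <<'E'
from h import *
for n in ["side","wrist"]:
    p,P=cloud(n)
    if n=="side": save("n_s.png",p,300,180,460,320,5)
    else: save("n_w.png",p,0,0,640,400,1)
    X,Y,Z=[P[...,i] for i in range(3)]
    m=(np.hypot(X-500,Y+392)<55)&(Z>40)&(Z<70); print("cap",m.sum(),np.nanmedian(P[m],0),np.nanmin(P[m],0),np.nanmax(P[m],0))
    near=np.hypot(X-562,Y+158)<140
    m=(near&(Z>72)&(Z<85)).astype(np.uint8)
    k,l,s,c=cv2.connectedComponentsWithStats(m)
    for i in range(1,k):
        if s[i,4]>20:
            q=P[l==i]; print("foot",s[i,4],np.mean(q,0).round(1),cv2.minAreaRect(q[:,:2].astype(np.float32)))
to(560,-158,200)
E
```

```text
clock: 27.7
tool_pos: [505.6, -395.2, 171.9]
tool_rot: [-0.701, 1.568, -1.163]
ft_force: [0.9, -0.1, 0.2]
gripper_width: 61.0
cap 267 [ 493.78915439 -396.60348835   50.83508214] [ 469.13063808 -419.23331934   40.06199352] [ 522.9577015  -363.92857645   55.47864758]
foot 39 [ 505.9 -101.5   75.8] ((506.4626159667969, -101.01477813720703), (30.840755462646484, 27.4679012298584), 40.77480697631836)
foot 29 [ 606.9 -212.8   75.9] ((608.9752807617188, -213.58139038085938), (30.745580673217773, 23.684206008911133), 42.98943328857422)
foot 47 [ 501.9 -210.2   75.9] ((502.1308288574219, -209.59690856933594), (30.174049377441406, 28.172922134399414), 38.90121078491211)
cap 2884 [ 496.9284227  -391.26555421   52.4041297 ] [ 471.06964209 -419.64138537   40.15422175] [ 526.846646   -364.51244922   55.01968235]
foot 431 [ 509.  -103.2   76.6] ((509.23138427734375, -102.12590789794922), (30.586580276489258, 29.17184066772461), 42.808311462402344)
foot 574 [ 503.7 -211.7   77. ] ((504.3396301269531, -210.8046875), (29.670480728149414, 28.73794174194336), 42.68390655517578)
foot 409 [ 612.5 -216.8   76.9] ((613.0767822265625, -216.25912475585938), (30.546173095703125, 27.82672119140625), 41.93733596801758)
{'tx': np.float64(-0.667), 'ty': np.float64(4.732), 'tz': np.float64(-1.067)} psi 63.57 q [ 0.95  0.55 -0.45  1.63  0.27  1.02  1.52] pos [ 502.3 -393.5  166.5] F [-0.5 -0.1 -0.2] w 59.6 t 27.8 ax [-0.006  0.002 -1.   ]
```

View pics/n_s.png

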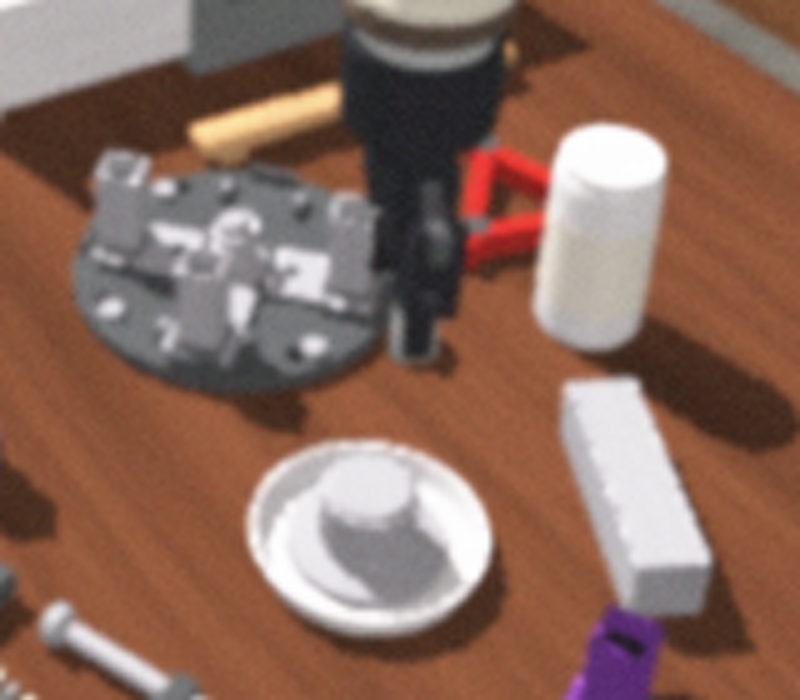

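View pics/n_w.png

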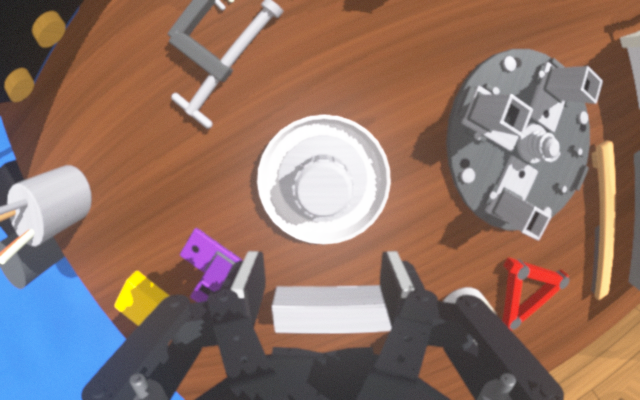

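```bash
python3 -c "
from h import *
to(509.6,-101.5,150,42.3)"
```

```text
{'tx': np.float64(0.342), 'ty': np.float64(5.296), 'tz': np.float64(-2.467), 'yaw': [np.float64(4.25), np.float64(-31.75)]} psi 63.57 q [ 0.95  0.55 -0.45  1.63  0.27  1.02  1.52] pos [ 502.3 -393.5  166.5] F [-0.5 -0.1 -0.2] w 59.6 t 27.8 ax [-0.006  0.002 -1.   ]
```

```bash
python3 -m inch '[{"tx":0.3,"ty":5.3,"tz":-2.47,"yaw":4.25,"grip":60},{"tx":0.3,"ty":5.3,"tz":-2.47,"yaw":4.25,"grip":60},{"tx":0.3,"ty":5.3,"tz":-2.47,"yaw":4.25,"grip":60},{"tx":0.3,"ty":5.3,"tz":-2.47,"yaw":4.25,"grip":60},{"tx":0.3,"ty":5.3,"tz":-2.47,"yaw":4.25,"grip":60},{"tx":0.3,"ty":5.3,"tz":-2.47,"yaw":4.25,"grip":60},{"tx":0.3,"ty":5.3,"tz":-2.47,"yaw":4.25,"grip":60},{"tx":0.3,"ty":5.3,"tz":-2.47,"yaw":4.25,"grip":60},{"tx":0.3,"ty":5.3,"tz":-2.47,"yaw":4.25,"grip":60}]'
cat >> h.py <<'E'
def feet(P,c=(562,-158),r=140,z=(72,85),n0=20):
    X,Y,Z=[P[...,i] for i in range(3)]
    m=((np.hypot(X-c[0],Y-c[1])<r)&(Z>z[0])&(Z<z[1])).astype(np.uint8)
    k,l,s,_=cv2.connectedComponentsWithStats(m)
    for i in range(1,k):
        if s[i,4]>n0:
            q=P[l==i]; b=cv2.minAreaRect(q[:,:2].astype(np.float32)); print("foot",s[i,4],"z",q[:,2].mean().round(1),np.round(b[0],1),np.round(b[1],1),round(b[2],1))
E
python3 - <<'E'
from h import *
p,P=cloud("wrist"); save("o_w.png",p,0,0,640,400,1); feet(P)
to(509.6,-101.5,100,42.3)
E
```

```text
clock: 28.7
tool_pos: [508.8, -102.5, 151.1]
tool_rot: [-2.567, 1.563, 2.882]
ft_force: [0.1, -0.0, 0.0]
gripper_width: 59.9
foot 718 z 77.7 [ 509.4 -100.7] [28.2 28.3] 42.0
foot 21 z 77.0 [ 486.9 -209.5] [2.5 4.5] 37.5
foot 139 z 75.4 [ 604.3 -205.1] [27.2  2.8] 43.6
{'tx': np.float64(1.025), 'ty': np.float64(0.033), 'tz': np.float64(-0.005), 'yaw': [np.float64(-0.02), np.float64(35.98)]} psi 42.18 q [ 0.53  0.38 -0.46  1.94  0.22  0.88  0.69] pos [ 508.9 -102.9  151.3] F [-0.4 -0.4 -0.6] w 60.1 t 28.75 ax [-0.007  0.002 -1.   ]
```

View pics/o_w.png

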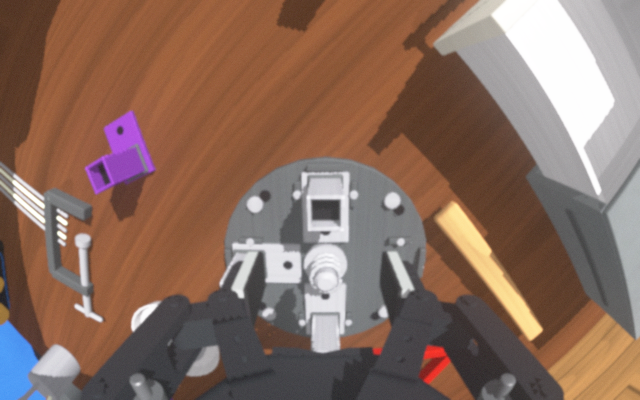

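```bash
python3 -m inch '[{"tx":0.6,"ty":0.04,"tz":0,"yaw":0,"grip":60},{"tx":1.2,"ty":0.04,"tz":0,"yaw":0,"grip":60},{"tx":1.7,"ty":0.04,"tz":0,"yaw":0,"grip":60},{"tx":2.05,"ty":0.04,"tz":0,"yaw":0,"grip":60},{"tx":2.05,"ty":0.04,"tz":0,"yaw":0,"grip":60},{"tx":2.05,"ty":0.04,"tz":0,"yaw":0,"grip":60}]';python3 - <<'E'
from h import *
p,P=cloud("wrist"); save("q_w.png",p,0,0,640,400,1); feet(P)
to(509.6,-101.2,48,42.3)
E
```

```text
clock: 29.35
tool_pos: [509.4, -102.5, 48.6]
tool_rot: [-2.551, 1.562, 2.895]
ft_force: [0.6, 0.4, -0.1]
gripper_width: 60.1
foot 2140 z 77.1 [ 509.2 -101. ] [28.4 29.2] 42.8
foot 671 z 78.7 [ 484.9 -122.9] [14.1 23.3] 78.4
foot 678 z 78.8 [531.5 -80.7] [14.3 23. ] 4.0
foot 376 z 76.3 [ 501.4 -199.8] [19.6 11.2] 39.9
foot 256 z 76.2 [ 502.4 -222. ] [12.4 18. ] 81.5
{'tx': np.float64(0.026), 'ty': np.float64(0.007), 'tz': np.float64(-0.024), 'yaw': [np.float64(-0.04), np.float64(35.96)]} psi 42.08 q [ 0.47  0.54 -0.4   2.    0.32  0.67  0.6 ] pos [ 510.2 -102.3   49.3] F [0.7 0.6 0.4] w 60.1 t 29.4 ax [-0.007  0.002 -1.   ]
```

View pics/q_w.png

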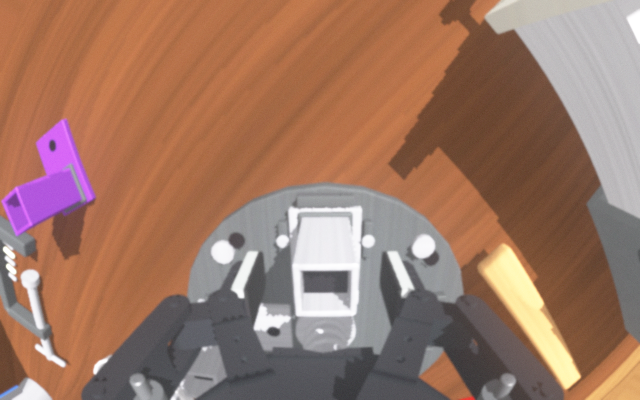

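```bash
python3 -m inch '[{"tx":0.02,"ty":0.01,"tz":-0.02,"yaw":0,"grip":60},{"tx":0.02,"ty":0.01,"tz":-0.02,"yaw":0,"grip":22},{"tx":0.02,"ty":0.01,"tz":-0.02,"yaw":0,"grip":22},{"tx":0.02,"ty":0.01,"tz":-0.02,"yaw":0,"grip":22},{"tx":0.02,"ty":0.01,"tz":-0.02,"yaw":0,"grip":22},{"tx":0.02,"ty":0.01,"tz":-0.02,"yaw":0,"grip":22},{"tx":0.02,"ty":0.01,"tz":-0.02,"yaw":0,"grip":22}]';python3 - <<'E'
from h import *
to(509.6,-101.2,48,42.3)
E
```

```text
clock: 30.1
tool_pos: [510.6, -101.4, 49.2]
tool_rot: [-2.533, 1.566, 2.914]
ft_force: [-0.5, 1.3, 6.5]
gripper_width: 27.0
{'tx': np.float64(0.024), 'ty': np.float64(-0.013), 'tz': np.float64(-0.016), 'yaw': [np.float64(-0.04), np.float64(35.96)]} psi 42.09 q [ 0.47  0.54 -0.4   2.    0.32  0.67  0.6 ] pos [ 510.6 -101.4   49.2] F [-0.5  1.3  6.5] w 27.0 t 30.1 ax [-0.005  0.001 -1.   ]
```

```bash
python3 -m inch '[{"tx":-0.2,"ty":0,"tz":0,"yaw":0,"grip":22},{"tx":-0.6,"ty":0,"tz":0,"yaw":0,"grip":22},{"tx":-1.3,"ty":0,"tz":0,"yaw":0,"grip":22},{"tx":-2.2,"ty":0,"tz":0,"yaw":0,"grip":22},{"tx":-3,"ty":0,"tz":0,"yaw":0,"grip":22},{"tx":-3,"ty":0,"tz":0,"yaw":0,"grip":22}]';python3 - <<'E'
from h import *
p,P=cloud("wrist"); save("r_w.png",p,0,0,640,400,1)
p,P=cloud("top"); save("r_t.png",p,0,0,640,400,1)
to(570,200,195,88.4)
X,Y,Z=[P[...,i] for i in range(3)]
m=(X>430)&(X<530)&(Y>40)&(Y<360)&(Z>119)&(Z<129)
q=P[m]; print("front top",m.sum(),np.median(q,0).round(1),cv2.minAreaRect(q[:,:2].astype(np.float32)))
m=(X>520)&(X<660)&(Z>96)&(Z<108)&(Y>40)&(Y<360); q=P[m]
for sgn in (0,1):
    k=q[q[:,1]>200] if sgn else q[q[:,1]<200]
    print("wall",len(k),np.median(k,0).round(1),np.polyfit(k[:,0],k[:,1],1) if len(k)>5 else 0, np.percentile(k[:,1],[2,98]))
m=(X>510)&(X<660)&(Z>12)&(Z<25)&(Y>80)&(Y<320); print("floor",m.sum(),np.median(Z[m]),[np.percentile(P[m][:,i],[1,99]).round(1) for i in (0,1)])
E
```

```text
clock: 30.7
tool_pos: [515.2, -101.8, 205.2]
tool_rot: [0.553, 1.566, -0.283]
ft_force: [1.3, -0.4, -2.2]
gripper_width: 27.2
{'tx': np.float64(0.102), 'ty': np.float64(4.912), 'tz': np.float64(-3.695), 'yaw': [np.float64(-9.26), np.float64(26.74)]} psi 42.09 q [ 0.56  0.32 -0.49  1.9   0.18  0.97  0.72] pos [ 511.6 -101.7  200.2] F [-0.8 -0.2 -3.1] w 27.1 t 30.8 ax [-0.003  0.    -1.   ]
front top 568 [498.1 202.1 124. ] ((498.8279113769531, 202.1258087158203), (264.8984680175781, 15.627838134765625), 88.32261657714844)
wall 126 [586.3  84.5 102.1] [-2.87083049e-02  1.01492144e+02] [80.74380645 89.06630873]
wall 148 [588.6 314.  101.1] [-2.79558449e-02  3.30552208e+02] [310.00677938 318.56341715]
floor 3284 18.218375584857768 [array([524.5, 657.8]), array([100.5, 311.6])]
```

View pics/r_w.png

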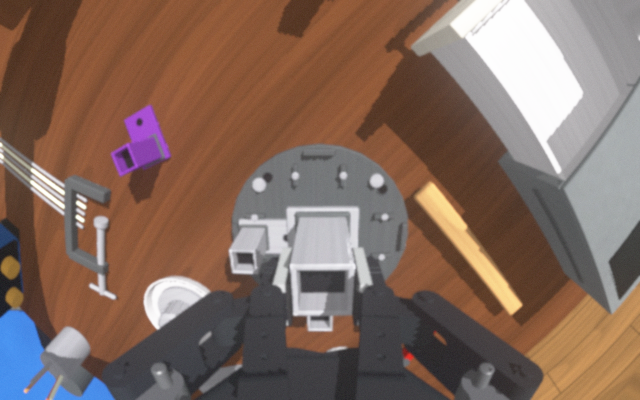

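View pics/r_t.png

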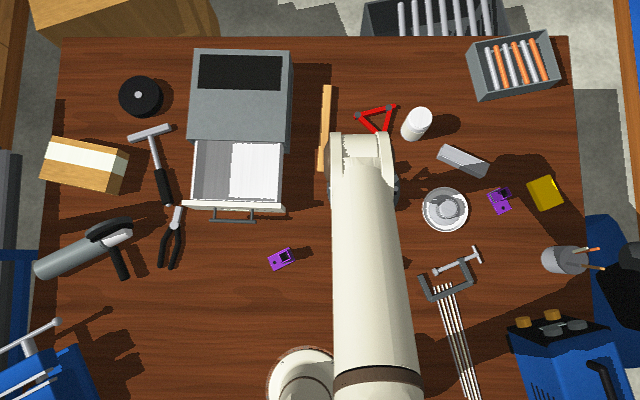

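```bash
python3 -c "
from h import *
to(573.6,254.8,200,88.4)"
```

```text
{'tx': np.float64(0.002), 'ty': np.float64(5.699), 'tz': np.float64(-4.46), 'yaw': [np.float64(-9.26), np.float64(26.74)]} psi 42.09 q [ 0.56  0.32 -0.49  1.9   0.18  0.97  0.72] pos [ 511.6 -101.7  200.2] F [-0.8 -0.2 -3.1] w 27.1 t 30.8 ax [-0.003  0.    -1.   ]
```

```bash
python3 -m inch '[{"tx":0,"ty":0.4,"tz":-0.3,"yaw":-0.6,"grip":22},{"tx":0,"ty":5.7,"tz":-4.46,"yaw":-9.3,"grip":22},{"tx":0,"ty":5.7,"tz":-4.46,"yaw":-9.3,"grip":22},{"tx":0,"ty":5.7,"tz":-4.46,"yaw":-9.3,"grip":22},{"tx":0,"ty":5.7,"tz":-4.46,"yaw":-9.3,"grip":22},{"tx":0,"ty":5.7,"tz":-4.46,"yaw":-9.3,"grip":22},{"tx":0,"ty":5.7,"tz":-4.46,"yaw":-9.3,"grip":22},{"tx":0,"ty":5.7,"tz":-4.46,"yaw":-9.3,"grip":22},{"tx":0,"ty":5.7,"tz":-4.46,"yaw":-9.3,"grip":22},{"tx":0,"ty":5.7,"tz":-4.46,"yaw":-9.3,"grip":22}]'; python3 -m inch '[{"tx":0,"ty":0,"tz":0,"yaw":0,"grip":22}]';python3 - <<'E'
from h import *
p,P=cloud("wrist"); save("s_w.png",p,0,0,640,400,1)
to(573.6,254.8,100,88.4)
E
```

```text
clock: 31.8
tool_pos: [571.6, 255.6, 197.6]
tool_rot: [-2.996, 1.563, -3.018]
ft_force: [0.1, -0.9, -3.3]
gripper_width: 26.9
clock: 31.9
tool_pos: [571.2, 253.5, 195.9]
tool_rot: [-2.808, 1.56, -2.831]
ft_force: [0.5, -0.4, -2.9]
gripper_width: 27.1
{'tx': np.float64(1.912), 'ty': np.float64(0.037), 'tz': np.float64(0.077), 'yaw': [np.float64(0.06), np.float64(-35.94)]} psi 88.68 q [ 0.04  0.56 -0.7   1.64  0.39  1.1   0.78] pos [570.8 253.4 195.7] F [-1.8  0.4 -2.7] w 26.9 t 31.95 ax [-0.011 -0.003 -1.   ]
```

View pics/s_w.png

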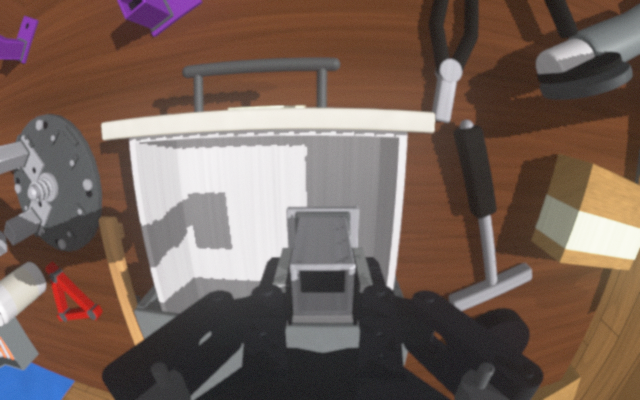

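```bash
python3 -m inch '[{"tx":0.6,"ty":0.03,"tz":0.06,"yaw":0,"grip":22},{"tx":1.2,"ty":0.03,"tz":0.06,"yaw":0,"grip":22},{"tx":1.8,"ty":0.03,"tz":0.06,"yaw":0,"grip":22},{"tx":2.2,"ty":0.03,"tz":0.06,"yaw":0,"grip":22},{"tx":2.2,"ty":0.03,"tz":0.06,"yaw":0,"grip":22},{"tx":2.2,"ty":0.03,"tz":0.06,"yaw":0,"grip":22}]'
python3 - <<'E'
from h import *
p,P=cloud("wrist"); save("t_w.png",p,0,0,640,400,1)
X,Y,Z=[P[...,i] for i in range(3)]
m=(Z>97)&(Z<107)&(X>530)&(X<640)&(Y>295)&(Y<335)&(p.min(-1)>120); print("L wall",m.sum(),np.median(P[m],0).round(1),np.percentile(Y[m],[3,97]))
m=(Z>119)&(Z<129)&(X>470)&(X<530)&(Y>100)&(Y<300)&(p.min(-1)>120); print("front",m.sum(),np.percentile(X[m],[3,97]))
to(573.6,254.8,56,88.4)
E
```

```text
clock: 32.55
tool_pos: [572.8, 253.2, 85.7]
tool_rot: [-2.796, 1.559, -2.821]
ft_force: [-0.1, -0.1, -1.3]
gripper_width: 27.4
L wall 1443 [554.6 314.9 102.7] [311.99470728 318.57585188]
front 16947 [491.31582204 506.86006548]
{'tx': np.float64(0.613), 'ty': np.float64(0.018), 'tz': np.float64(0.009), 'yaw': [np.float64(0.04), np.float64(-35.96)]} psi 88.61 q [-0.01  0.69 -0.63  1.7   0.49  0.92  0.71] pos [573.5 254.   86.7] F [ 0.4  1.1 -1.7] w 27.3 t 32.6 ax [-0.01  -0.003 -1.   ]
```

View pics/t_w.png

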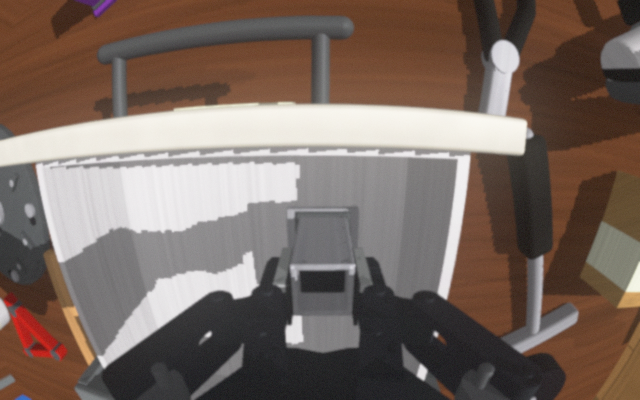

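Run:
```python
from h import *
s,M=st()
p,P=cloud("wrist")
T=(P-s["tool_pos"])@M
m=(abs(T[...,1])>14)&(abs(T[...,1])<100)&(T[...,0]<-20)&(T[...,2]<10)&(T[...,2]>-60)&(p.max(-1)<80)
q=T[m]
for a in range(-110,-20,5):
    k=q[(q[:,0]>=a)&(q[:,0]<a+5)]
    if len(k): print(a,len(k),k.min(0).round(),k.max(0).round())
```

```text
-105 683 [-102.  -63.  -21.] [-100.   62.   -4.]
-100 2854 [-100.  -66.  -22.] [-95.  65.  -3.]
-95 3639 [-95. -66. -21.] [-90.  65.   1.]
-90 2586 [-90. -64. -19.] [-85.  63.   4.]
-85 2340 [-85. -62. -19.] [-80.  61.  10.]
-80 2588 [-80. -59. -19.] [-75.  60.  10.]
-75 2296 [-75. -57. -18.] [-70.  56.  10.]
-70 1610 [-70. -55. -18.] [-65.  53.  10.]
-65 1383 [-65. -51. -16.] [-60.  51.  10.]
-60 3352 [-60. -50. -14.] [-55.  49.  10.]
-55 1489 [-55. -48. -15.] [-50.  47.  10.]
-50 953 [-50. -45. -15.] [-45.  44.   8.]
-45 400 [-45. -36. -14.] [-40.  35.   7.]
-40 292 [-40. -23. -12.] [-35.  19.  10.]
-35 149 [-35. -27. -12.] [-30.  26.  10.]
-30 150 [-30. -28. -11.] [-25.  26.   9.]
-25 122 [-25. -28.  -8.] [-20.  26.  -6.]
```

```bash
python3 -m inch '[{"tx":0.2,"ty":-0.07,"tz":0.01,"yaw":0,"grip":22},{"tx":0.4,"ty":-0.07,"tz":0.01,"yaw":0,"grip":22},{"tx":0.58,"ty":-0.07,"tz":0.01,"yaw":0,"grip":22},{"tx":0.58,"ty":-0.07,"tz":0.01,"yaw":0,"grip":22},{"tx":0.58,"ty":-0.07,"tz":0.01,"yaw":0,"grip":22}]'; python3 -c "
from h import *
to(573.6,250,55,88.4)"
```

```text
clock: 33.15
tool_pos: [573.4, 250.9, 57.6]
tool_rot: [-2.86, 1.561, -2.884]
ft_force: [-0.5, 0.3, -2.0]
gripper_width: 26.7
{'tx': np.float64(0.053), 'ty': np.float64(-0.018), 'tz': np.float64(0.004), 'yaw': [np.float64(0.05), np.float64(-35.95)]} psi 88.65 q [-0.02  0.72 -0.61  1.72  0.51  0.88  0.7 ] pos [573.4 250.9  57.6] F [-0.5  0.3 -2. ] w 26.7 t 33.15 ax [-0.01  -0.003 -1.   ]
```

```bash
python3 -m inch '[{"tx":0.03,"ty":-0.01,"tz":0,"yaw":0,"grip":22},{"tx":0.05,"ty":-0.01,"tz":0,"yaw":0,"grip":22},{"tx":0.05,"ty":-0.01,"tz":0,"yaw":0,"grip":22}]'; python3 -c "
from h import *
to(573.6,250,55,88.4)"
```

```text
clock: 33.45
tool_pos: [573.7, 250.7, 55.5]
tool_rot: [-2.869, 1.561, -2.893]
ft_force: [-0.2, 0.9, -3.4]
gripper_width: 27.1
{'tx': np.float64(0.01), 'ty': np.float64(-0.014), 'tz': np.float64(-0.001), 'yaw': [np.float64(0.05), np.float64(-35.95)]} psi 88.66 q [-0.02  0.73 -0.61  1.72  0.52  0.87  0.7 ] pos [573.7 250.7  55.5] F [-0.2  0.9 -3.4] w 27.1 t 33.45 ax [-0.009 -0.002 -1.   ]
```

```bash
python3 -m inch '[{"tx":0.02,"ty":0,"tz":0,"yaw":0,"grip":22},{"tx":0.03,"ty":0,"tz":0,"yaw":0,"grip":22},{"tx":0.03,"ty":0,"tz":0,"yaw":0,"grip":22}]'; python3 -c "
from h import *
to(573.6,250,55,88.4)"
```

```text
clock: 33.75
tool_pos: [574.7, 250.6, 55.2]
tool_rot: [-2.789, 1.563, -2.813]
ft_force: [-1.2, -2.4, 5.4]
gripper_width: 27.2
{'tx': np.float64(0.005), 'ty': np.float64(-0.013), 'tz': np.float64(-0.021), 'yaw': [np.float64(0.05), np.float64(-35.95)]} psi 88.64 q [-0.02  0.73 -0.61  1.72  0.52  0.87  0.7 ] pos [574.7 250.6  55.2] F [-1.2 -2.4  5.4] w 27.2 t 33.75 ax [-0.007 -0.002 -1.   ]
```

Contact. Release and retreat.

```bash
python3 -m inch '[{"tx":0,"ty":0,"tz":0,"yaw":0,"grip":38},{"tx":0,"ty":0,"tz":0,"yaw":0,"grip":38},{"tx":0,"ty":0,"tz":0,"yaw":0,"grip":38},{"tx":-0.3,"ty":0,"tz":0,"yaw":0,"grip":38},{"tx":-0.8,"ty":0,"tz":0,"yaw":0,"grip":38},{"tx":-1.5,"ty":0,"tz":0,"yaw":0,"grip":38},{"tx":-2.3,"ty":0,"tz":0,"yaw":0,"grip":38},{"tx":-2.9,"ty":0,"tz":0,"yaw":0,"grip":60},{"tx":-2.9,"ty":0,"tz":0,"yaw":0,"grip":60}]'
python3 - <<'E'
from h import *
p,P=cloud("wrist"); save("u_w.png",p,0,0,640,400,1); feet(P,(580,200),110,(78,92))
to(504.5,-210.4,195,132.3)
to(504.5,-210.4,195,-47.7)
E
```

```text
clock: 34.65
tool_pos: [578.4, 253.2, 206.7]
tool_rot: [0.731, 1.569, 0.708]
ft_force: [0.5, 0.6, 0.8]
gripper_width: 59.9
foot 483 z 83.8 [572.9 249.5] [27.8 28.6] 88.9
{'tx': np.float64(0.185), 'ty': np.float64(-9.284), 'tz': np.float64(-1.237), 'yaw': [np.float64(-8.73), np.float64(27.27)]} psi 88.65 q [ 0.05  0.55 -0.71  1.62  0.39  1.11  0.79] pos [577.3 252.2 204. ] F [-0.2  0.5 -0.9] w 60.1 t 34.7 ax [-0.002 -0.    -1.   ]
{'tx': np.float64(0.185), 'ty': np.float64(-9.284), 'tz': np.float64(-1.237), 'yaw': [np.float64(27.27), np.float64(-8.73)]} psi 88.65 q [ 0.05  0.55 -0.71  1.62  0.39  1.11  0.79] pos [577.3 252.2 204. ] F [-0.2  0.5 -0.9] w 60.1 t 34.7 ax [-0.002 -0.    -1.   ]
```

View pics/u_w.png

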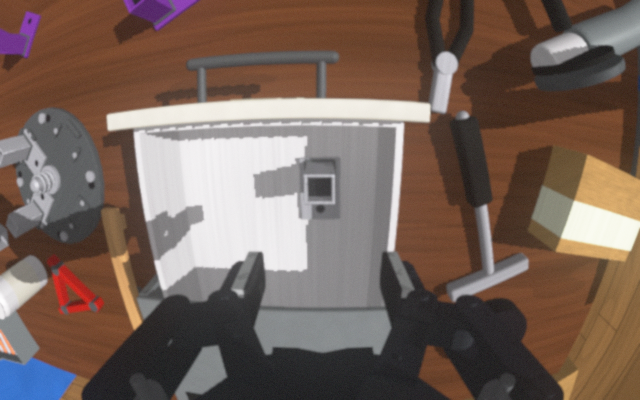

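```bash
python3 -m inch '[{"tx":0.1,"ty":-9.28,"tz":-1.24,"yaw":-8.7,"grip":60},{"tx":0.1,"ty":-9.28,"tz":-1.24,"yaw":-8.7,"grip":60},{"tx":0.1,"ty":-9.28,"tz":-1.24,"yaw":-8.7,"grip":60},{"tx":0.1,"ty":-9.28,"tz":-1.24,"yaw":-8.7,"grip":60},{"tx":0.1,"ty":-9.28,"tz":-1.24,"yaw":-8.7,"grip":60},{"tx":0.1,"ty":-9.28,"tz":-1.24,"yaw":-8.7,"grip":60},{"tx":0.1,"ty":-9.28,"tz":-1.24,"yaw":-8.7,"grip":60},{"tx":0.1,"ty":-9.28,"tz":-1.24,"yaw":-8.7,"grip":60},{"tx":0.1,"ty":-9.28,"tz":-1.24,"yaw":-8.7,"grip":60},{"tx":0.1,"ty":-9.28,"tz":-1.24,"yaw":-8.7,"grip":60}]'; python3 -c "
from h import *
to(504.5,-210.4,150,132.3)"
```

```text
clock: 35.7
tool_pos: [501.7, -216.4, 198.1]
tool_rot: [2.776, 1.566, -2.779]
ft_force: [-1.1, 0.2, -0.4]
gripper_width: 60.2
{'tx': np.float64(0.962), 'ty': np.float64(0.051), 'tz': np.float64(0.125), 'yaw': [np.float64(-0.11), np.float64(35.89)]} psi 131.74 q [ 1.03  0.45 -0.85  1.83  0.39  1.04  2.32] pos [ 501.7 -216.4  198.1] F [-1.1  0.2 -0.4] w 60.2 t 35.7 ax [-0.004 -0.002 -1.   ]
```

```bash
python3 -m inch '[{"tx":0.5,"ty":0.05,"tz":0.1,"yaw":-0.1,"grip":60},{"tx":1,"ty":0.05,"tz":0.1,"yaw":-0.1,"grip":60},{"tx":1,"ty":0.05,"tz":0.1,"yaw":-0.1,"grip":60}]'
python3 - <<'E'
from h import *
p,P=cloud("wrist"); save("v_w.png",p,0,0,640,400,1); feet(P)
to(504.5,-210.4,48,132.3)
E
```

```text
clock: 36.0
tool_pos: [500.1, -210.8, 144.5]
tool_rot: [2.258, 1.559, 2.995]
ft_force: [-1.0, 0.1, 1.1]
gripper_width: 59.9
foot 744 z 77.7 [ 504.3 -210.6] [28.6 28.8] 42.9
{'tx': np.float64(1.968), 'ty': np.float64(-0.048), 'tz': np.float64(0.055), 'yaw': [np.float64(-0.01), np.float64(35.99)]} psi 132.26 q [ 0.98  0.52 -0.81  1.88  0.46  0.95  2.27] pos [ 501.7 -210.6  146.4] F [-0.2 -0.2 -0.1] w 59.9 t 36.05 ax [-0.009  0.001 -1.   ]
```

View pics/v_w.png

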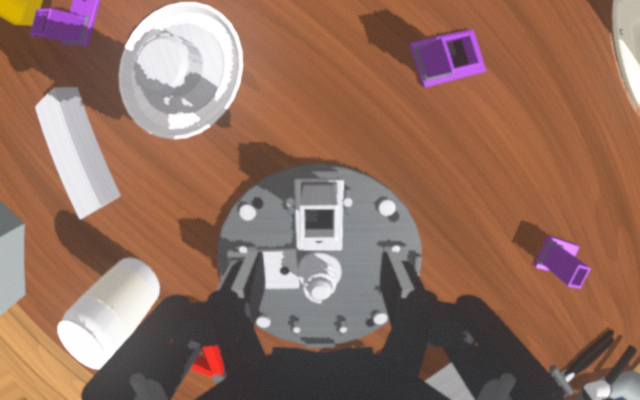

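```bash
python3 -m inch '[{"tx":0.6,"ty":-0.04,"tz":0.04,"yaw":0,"grip":60},{"tx":1.2,"ty":-0.04,"tz":0.04,"yaw":0,"grip":60},{"tx":1.7,"ty":-0.04,"tz":0.04,"yaw":0,"grip":60},{"tx":1.96,"ty":-0.04,"tz":0.04,"yaw":0,"grip":60},{"tx":1.96,"ty":-0.04,"tz":0.04,"yaw":0,"grip":60},{"tx":1.96,"ty":-0.04,"tz":0.04,"yaw":0,"grip":60}]';python3 - <<'E'
from h import *
p,P=cloud("wrist"); save("w_w.png",p,0,0,640,400,1); feet(P)
to(504.3,-210.6,48,132.3)
E
```

```text
clock: 36.65
tool_pos: [504.7, -210.5, 49.6]
tool_rot: [2.344, 1.564, 3.082]
ft_force: [-0.2, -0.2, 0.3]
gripper_width: 60.2
foot 2111 z 77.2 [ 504.1 -210.4] [29.3 28.4] 41.5
foot 667 z 78.8 [ 524.7 -235.9] [23.4 14.3] 79.5
foot 669 z 78.8 [ 482.3 -189.4] [23.3 14.6] 5.3
foot 625 z 76.3 [ 610.4 -218. ] [20.1 39.6] 87.8
{'tx': np.float64(0.039), 'ty': np.float64(0.011), 'tz': np.float64(-0.008), 'yaw': [np.float64(-0.0), np.float64(36.0)]} psi 132.28 q [ 0.89  0.66 -0.7   1.92  0.59  0.79  2.16] pos [ 505.  -210.7   49.9] F [-0.6  0.1  0.4] w 59.7 t 36.7 ax [-0.006 -0.    -1.   ]
```

```bash
python3 -m inch '[{"tx":0.03,"ty":0.01,"tz":-0.01,"yaw":0,"grip":22},{"tx":0.03,"ty":0.01,"tz":-0.01,"yaw":0,"grip":22},{"tx":0.03,"ty":0.01,"tz":-0.01,"yaw":0,"grip":22},{"tx":0.03,"ty":0.01,"tz":-0.01,"yaw":0,"grip":22},{"tx":0.03,"ty":0.01,"tz":-0.01,"yaw":0,"grip":22},{"tx":0.03,"ty":0.01,"tz":-0.01,"yaw":0,"grip":22}]';python3 - <<'E'
from h import *
to(504.3,-210.6,48,132.3)
E
```

```text
clock: 37.3
tool_pos: [504.8, -211.0, 49.5]
tool_rot: [2.607, 1.565, -2.938]
ft_force: [-1.8, 0.8, 6.6]
gripper_width: 27.0
{'tx': np.float64(0.031), 'ty': np.float64(0.013), 'tz': np.float64(-0.003), 'yaw': [np.float64(-0.01), np.float64(35.99)]} psi 132.27 q [ 0.89  0.65 -0.7   1.92  0.59  0.79  2.16] pos [ 504.8 -211.    49.5] F [-1.8  0.8  6.6] w 27.0 t 37.3 ax [-0.005 -0.001 -1.   ]
```

```bash
python3 -m inch '[{"tx":-0.2,"ty":0,"tz":0,"yaw":0,"grip":22},{"tx":-0.6,"ty":0,"tz":0,"yaw":0,"grip":22},{"tx":-1.3,"ty":0,"tz":0,"yaw":0,"grip":22},{"tx":-2.2,"ty":0,"tz":0,"yaw":0,"grip":22},{"tx":-3,"ty":0,"tz":0,"yaw":0,"grip":22},{"tx":-3,"ty":0,"tz":0,"yaw":0,"grip":22}]';python3 - <<'E'
from h import *
p,P=cloud("wrist"); save("x_w.png",p,0,0,640,400,1)
to(570.4,144.8,200,88.4)
E
```

```text
clock: 37.9
tool_pos: [509.4, -211.4, 205.7]
tool_rot: [-1.706, 1.564, -0.968]
ft_force: [-0.5, -0.7, -2.2]
gripper_width: 27.3
{'tx': np.float64(0.026), 'ty': np.float64(4.426), 'tz': np.float64(5.723), 'yaw': [np.float64(8.77), np.float64(-27.23)]} psi 132.27 q [ 1.02  0.45 -0.86  1.83  0.39  1.05  2.32] pos [ 507.5 -211.4  202.9] F [ 0.8  0.1 -2.4] w 26.8 t 37.95 ax [-0.    -0.004 -1.   ]
```

View pics/x_w.png

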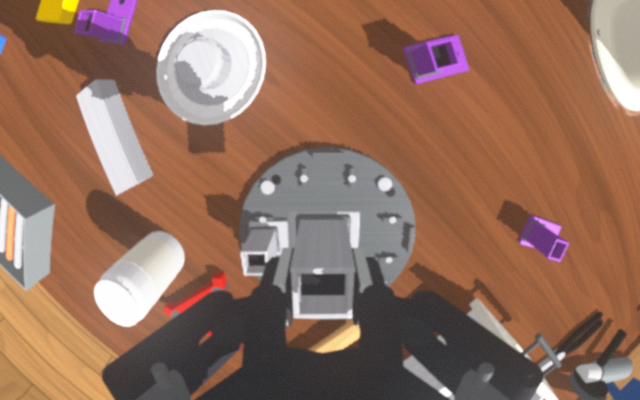

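```bash
python3 -m inch '[{"tx":0,"ty":0.3,"tz":0.4,"yaw":0.6,"grip":22},{"tx":0,"ty":4.4,"tz":5.72,"yaw":8.75,"grip":22},{"tx":0,"ty":4.4,"tz":5.72,"yaw":8.75,"grip":22},{"tx":0,"ty":4.4,"tz":5.72,"yaw":8.75,"grip":22},{"tx":0,"ty":4.4,"tz":5.72,"yaw":8.75,"grip":22},{"tx":0,"ty":4.4,"tz":5.72,"yaw":8.75,"grip":22},{"tx":0,"ty":4.4,"tz":5.72,"yaw":8.75,"grip":22},{"tx":0,"ty":4.4,"tz":5.72,"yaw":8.75,"grip":22},{"tx":0,"ty":4.4,"tz":5.72,"yaw":8.75,"grip":22},{"tx":0,"ty":4.4,"tz":5.72,"yaw":8.75,"grip":22}]'; python3 -m inch '[{"tx":0,"ty":0,"tz":0,"yaw":0,"grip":22}]';python3 - <<'E'
from h import *
p,P=cloud("wrist"); save("y_w.png",p,0,0,640,400,1); feet(P,(580,200),110,(78,92))
to(570.5,148,100,88.4)
E
```

```text
clock: 38.95
tool_pos: [569.6, 145.6, 199.8]
tool_rot: [-2.15, 1.565, -2.171]
ft_force: [0.6, -1.1, -2.3]
gripper_width: 27.4
clock: 39.05
tool_pos: [569.0, 143.5, 198.5]
tool_rot: [-2.239, 1.563, -2.262]
ft_force: [1.0, -1.1, -3.4]
gripper_width: 27.1
foot 545 z 83.3 [573.3 249.4] [28.9 29. ] 89.8
{'tx': np.float64(1.967), 'ty': np.float64(0.103), 'tz': np.float64(0.045), 'yaw': [np.float64(0.06), np.float64(-35.94)]} psi 88.68 q [ 0.26  0.49 -0.74  1.73  0.38  1.07  0.94] pos [568.7 143.5 198.4] F [-0.4  0.  -3. ] w 27.0 t 39.1 ax [-0.006 -0.006 -1.   ]
```

View pics/y_w.png

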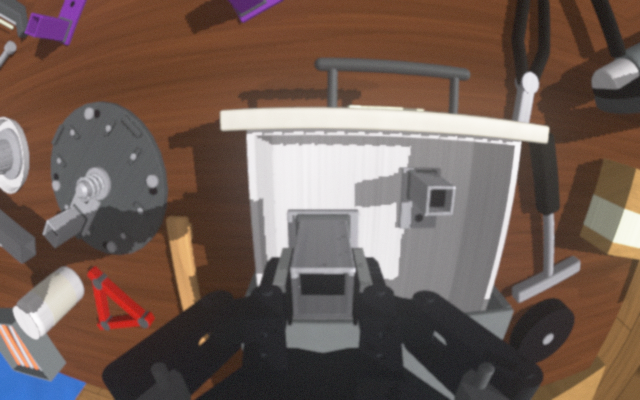

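```bash
python3 -m inch '[{"tx":0.6,"ty":0.1,"tz":0.04,"yaw":0,"grip":22},{"tx":1.2,"ty":0.1,"tz":0.04,"yaw":0,"grip":22},{"tx":1.8,"ty":0.1,"tz":0.04,"yaw":0,"grip":22},{"tx":2.2,"ty":0.1,"tz":0.04,"yaw":0,"grip":22},{"tx":2.5,"ty":0.1,"tz":0.04,"yaw":0,"grip":22},{"tx":2.5,"ty":0.1,"tz":0.04,"yaw":0,"grip":22},{"tx":2.5,"ty":0.1,"tz":0.04,"yaw":0,"grip":22}]'; python3 -c "
from h import *
to(570.5,148,55.2,88.4)"
```

```text
clock: 39.8
tool_pos: [570.5, 147.1, 73.7]
tool_rot: [-2.292, 1.563, -2.316]
ft_force: [0.7, 0.5, -1.6]
gripper_width: 27.1
{'tx': np.float64(0.371), 'ty': np.float64(0.02), 'tz': np.float64(0.002), 'yaw': [np.float64(0.04), np.float64(-35.96)]} psi 88.61 q [ 0.18  0.65 -0.65  1.81  0.51  0.86  0.84] pos [570.5 147.1  73.7] F [ 0.7  0.5 -1.6] w 27.1 t 39.8 ax [-0.006 -0.006 -1.   ]
```

```bash
python3 -m inch '[{"tx":0.15,"ty":0.02,"tz":0,"yaw":0,"grip":22},{"tx":0.3,"ty":0.02,"tz":0,"yaw":0,"grip":22},{"tx":0.37,"ty":0.02,"tz":0,"yaw":0,"grip":22},{"tx":0.38,"ty":0.02,"tz":0,"yaw":0,"grip":22},{"tx":0.38,"ty":0.02,"tz":0,"yaw":0,"grip":22}]'; python3 -c "
from h import *
to(570.5,148,55.2,88.4)"
```

```text
clock: 40.3
tool_pos: [571.1, 147.9, 55.4]
tool_rot: [-2.126, 1.563, -2.15]
ft_force: [0.2, -1.5, 2.3]
gripper_width: 27.2
{'tx': np.float64(0.004), 'ty': np.float64(0.002), 'tz': np.float64(-0.013), 'yaw': [np.float64(0.04), np.float64(-35.96)]} psi 88.61 q [ 0.17  0.68 -0.63  1.82  0.53  0.83  0.82] pos [571.1 147.9  55.4] F [ 0.2 -1.5  2.3] w 27.2 t 40.3 ax [-0.004 -0.006 -1.   ]
```

```bash
python3 -m inch '[{"tx":0.01,"ty":0,"tz":0,"yaw":0,"grip":38},{"tx":0.01,"ty":0,"tz":0,"yaw":0,"grip":38},{"tx":0,"ty":0,"tz":0,"yaw":0,"grip":38},{"tx":-0.3,"ty":0,"tz":0,"yaw":0,"grip":38},{"tx":-0.8,"ty":0,"tz":0,"yaw":0,"grip":38},{"tx":-1.5,"ty":0,"tz":0,"yaw":0,"grip":38},{"tx":-2.3,"ty":0,"tz":0,"yaw":0,"grip":38},{"tx":-2.9,"ty":0,"tz":0,"yaw":0,"grip":60},{"tx":-2.9,"ty":0,"tz":0,"yaw":0,"grip":60}]'
python3 - <<'E'
from h import *
p,P=cloud("wrist"); save("z_w.png",p,0,0,640,400,1); feet(P,(580,200),110,(78,92)); feet(P)
to(613.3,-215.8,195,42.3)
E
```

```text
clock: 41.2
tool_pos: [574.7, 150.6, 206.5]
tool_rot: [-0.67, 1.564, -0.694]
ft_force: [0.2, -0.2, 0.4]
gripper_width: 60.2
foot 469 z 83.9 [571.5 147. ] [28.1 27.8] 88.5
foot 506 z 83.3 [573.6 249.5] [29.4 28.4] 88.5
foot 244 z 76.5 [ 610.2 -212.5] [28.1 31.6] 46.1
{'tx': np.float64(0.22), 'ty': np.float64(-7.288), 'tz': np.float64(0.974), 'yaw': [np.float64(9.26), np.float64(-26.74)]} psi 88.62 q [ 0.25  0.5  -0.74  1.72  0.38  1.08  0.93] pos [573.4 149.7 204. ] F [-0.4 -0.1  0.6] w 60.0 t 41.25 ax [ 0.002 -0.005 -1.   ]
```

View pics/z_w.png

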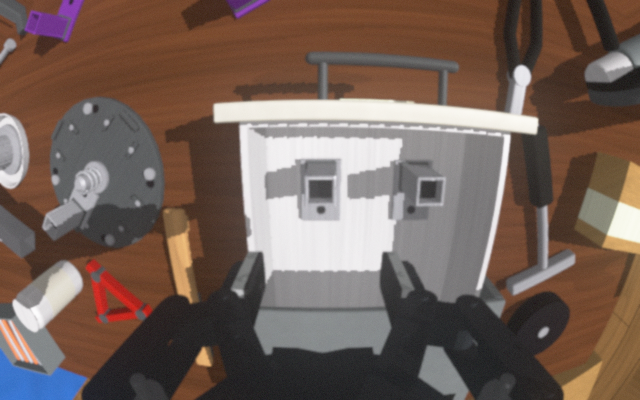

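```bash
python3 -m inch '[{"tx":0.1,"ty":-7.29,"tz":0.97,"yaw":9.25,"grip":60},{"tx":0.1,"ty":-7.29,"tz":0.97,"yaw":9.25,"grip":60},{"tx":0.1,"ty":-7.29,"tz":0.97,"yaw":9.25,"grip":60},{"tx":0.1,"ty":-7.29,"tz":0.97,"yaw":9.25,"grip":60},{"tx":0.1,"ty":-7.29,"tz":0.97,"yaw":9.25,"grip":60},{"tx":0.1,"ty":-7.29,"tz":0.97,"yaw":9.25,"grip":60},{"tx":0.1,"ty":-7.29,"tz":0.97,"yaw":9.25,"grip":60},{"tx":0.1,"ty":-7.29,"tz":0.97,"yaw":9.25,"grip":60},{"tx":0.1,"ty":-7.29,"tz":0.97,"yaw":9.25,"grip":60},{"tx":0.1,"ty":-7.29,"tz":0.97,"yaw":9.25,"grip":60}]'
python3 - <<'E'
from h import *
p,P=cloud("wrist"); save("za_w.png",p,0,0,640,400,1); feet(P)
to(613.3,-215.8,150,42.3)
E
```

```text
clock: 42.25
tool_pos: [612.6, -214.4, 200.2]
tool_rot: [-0.65, 1.567, -1.481]
ft_force: [-0.1, 0.9, -1.1]
gripper_width: 59.8
foot 484 z 77.9 [ 611.  -213.6] [27.8 28.6] 43.0
{'tx': np.float64(1.01), 'ty': np.float64(-0.029), 'tz': np.float64(0.041), 'yaw': [np.float64(0.04), np.float64(-35.96)]} psi 42.51 q [ 0.63  0.54 -0.48  1.58  0.27  1.09  0.83] pos [ 612.9 -213.2  200.5] F [0.  0.7 0. ] w 60.1 t 42.3 ax [ 0.001 -0.003 -1.   ]
```

View pics/za_w.png

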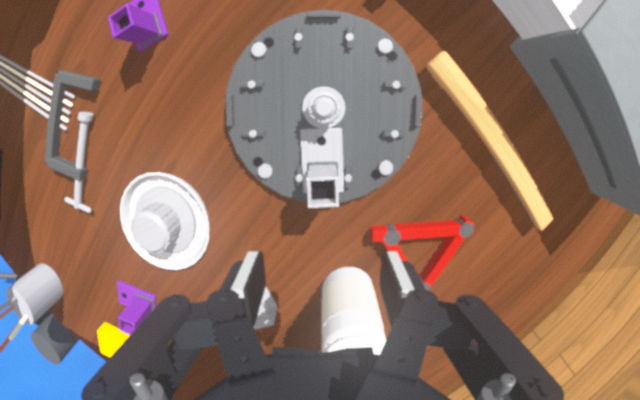

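```bash
python3 -m inch '[{"tx":0.6,"ty":-0.02,"tz":0.01,"yaw":0,"grip":60},{"tx":1.2,"ty":-0.02,"tz":0.01,"yaw":0,"grip":60},{"tx":1.8,"ty":-0.02,"tz":0.01,"yaw":0,"grip":60},{"tx":1.8,"ty":-0.02,"tz":0.01,"yaw":0,"grip":60},{"tx":1.8,"ty":-0.02,"tz":0.01,"yaw":0,"grip":60}]'
python3 - <<'E'
from h import *
p,P=cloud("wrist"); feet(P)
to(612.8,-215.5,48,42.3)
E
```

```text
clock: 42.8
tool_pos: [612.8, -212.1, 110.7]
tool_rot: [-0.733, 1.569, -1.559]
ft_force: [0.4, -0.0, 0.6]
gripper_width: 59.7
foot 1019 z 77.6 [ 610.5 -213.6] [27.6 28.6] 43.9
{'tx': np.float64(1.28), 'ty': np.float64(-0.05), 'tz': np.float64(0.02), 'yaw': [np.float64(0.07), np.float64(-35.93)]} psi 42.64 q [ 0.61  0.63 -0.45  1.65  0.33  0.93  0.79] pos [ 613.8 -212.9  112. ] F [ 0.2  0.  -0.4] w 59.9 t 42.85 ax [ 0.002 -0.003 -1.   ]
```

```bash
python3 -m inch '[{"tx":0.5,"ty":-0.05,"tz":0,"yaw":0,"grip":60},{"tx":1,"ty":-0.05,"tz":0,"yaw":0,"grip":60},{"tx":1.28,"ty":-0.05,"tz":0,"yaw":0,"grip":60},{"tx":1.28,"ty":-0.05,"tz":0,"yaw":0,"grip":60},{"tx":1.28,"ty":-0.05,"tz":0,"yaw":0,"grip":60}]'
python3 - <<'E'
from h import *
p,P=cloud("wrist"); save("zb_w.png",p,0,0,640,400,1);feet(P)
to(612,-214.5,48,42.3)
E
```

```text
clock: 43.35
tool_pos: [613.1, -214.7, 49.3]
tool_rot: [0.169, 1.566, -0.657]
ft_force: [0.2, -0.1, 0.6]
gripper_width: 60.2
foot 2132 z 77.3 [ 610.7 -213.6] [28.  29.5] 44.3
foot 669 z 78.7 [ 588.6 -235.2] [14.8 23.5] 79.2
foot 659 z 78.8 [ 634.6 -192.6] [14.4 23.3] 5.1
{'tx': np.float64(0.033), 'ty': np.float64(-0.018), 'tz': np.float64(-0.025), 'yaw': [np.float64(0.07), np.float64(-35.93)]} psi 42.65 q [ 0.59  0.71 -0.41  1.67  0.37  0.83  0.76] pos [ 613.5 -214.8   49.7] F [ 0.  -0.5 -0.4] w 60.3 t 43.4 ax [ 0.005 -0.003 -1.   ]
```

View pics/zb_w.png

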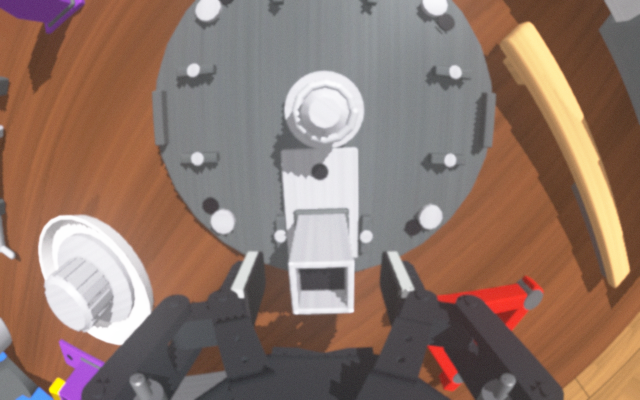

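```bash
python3 -m inch '[{"tx":0.02,"ty":-0.02,"tz":-0.045,"yaw":0,"grip":60},{"tx":0.02,"ty":-0.02,"tz":-0.045,"yaw":0,"grip":22},{"tx":0.02,"ty":-0.02,"tz":-0.045,"yaw":0,"grip":22},{"tx":0.02,"ty":-0.02,"tz":-0.045,"yaw":0,"grip":22},{"tx":0.02,"ty":-0.02,"tz":-0.045,"yaw":0,"grip":22},{"tx":0.02,"ty":-0.02,"tz":-0.045,"yaw":0,"grip":22},{"tx":0.02,"ty":-0.02,"tz":-0.045,"yaw":0,"grip":22}]'
python3 - <<'E'
from h import *
to(612,-214.5,48,42.3)
E
```

```text
clock: 44.1
tool_pos: [611.8, -213.9, 49.5]
tool_rot: [0.24, 1.564, -0.586]
ft_force: [-0.8, 0.6, 6.4]
gripper_width: 26.9
{'tx': np.float64(0.03), 'ty': np.float64(-0.005), 'tz': np.float64(0.01), 'yaw': [np.float64(0.07), np.float64(-35.93)]} psi 42.66 q [ 0.59  0.71 -0.41  1.68  0.37  0.82  0.76] pos [ 611.8 -213.9   49.5] F [-0.8  0.6  6.4] w 26.9 t 44.1 ax [ 0.006 -0.004 -1.   ]
```

```bash
python3 -m inch '[{"tx":-0.2,"ty":0,"tz":0,"yaw":0,"grip":22},{"tx":-0.6,"ty":0,"tz":0,"yaw":0,"grip":22},{"tx":-1.3,"ty":0,"tz":0,"yaw":0,"grip":22},{"tx":-2.2,"ty":0,"tz":0,"yaw":0,"grip":22},{"tx":-3.1,"ty":0,"tz":0,"yaw":0,"grip":22},{"tx":-3.1,"ty":0,"tz":0,"yaw":0,"grip":22}]';python3 - <<'E'
from h import *
p,P=cloud("top"); save("zc_t.png",p,0,0,640,400,1); feet(P,(580,200),110,(78,92),10)
to(612,198.7,205,88.4)
E
```

```text
clock: 44.7
tool_pos: [615.0, -214.0, 212.2]
tool_rot: [0.399, 1.552, -0.428]
ft_force: [1.6, -0.1, -0.5]
gripper_width: 27.2
foot 47 z 83.3 [573.3 249.4] [27.6 27.7] 90.0
foot 47 z 83.8 [571.1 147.2] [28.8 27.4] 87.7
foot 14 z 87.9 [493.8 221. ] [38.8  0.5] 88.3
{'tx': np.float64(0.02), 'ty': np.float64(5.574), 'tz': np.float64(-6.082), 'yaw': [np.float64(-9.15), np.float64(26.85)]} psi 42.65 q [ 0.64  0.52 -0.48  1.59  0.27  1.09  0.83] pos [ 613.  -213.8  208.7] F [-0.5 -0.3 -3. ] w 27.1 t 44.75 ax [ 0.012 -0.006 -1.   ]
```

View pics/zc_t.png

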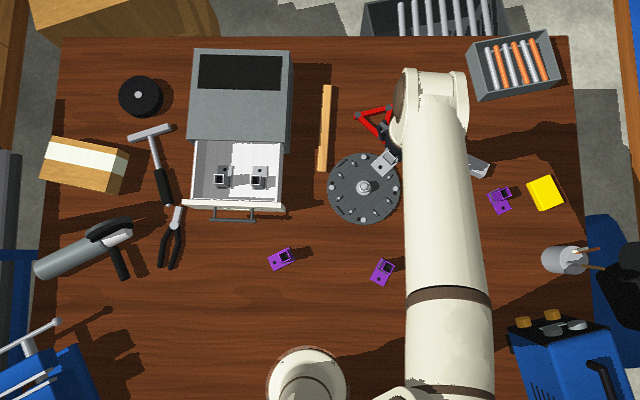

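```bash
python3 -m inch '[{"tx":0,"ty":0.35,"tz":-0.4,"yaw":-0.6,"grip":22},{"tx":0,"ty":5.57,"tz":-6.08,"yaw":-9.1,"grip":22},{"tx":0,"ty":5.57,"tz":-6.08,"yaw":-9.1,"grip":22},{"tx":0,"ty":5.57,"tz":-6.08,"yaw":-9.1,"grip":22},{"tx":0,"ty":5.57,"tz":-6.08,"yaw":-9.1,"grip":22},{"tx":0,"ty":5.57,"tz":-6.08,"yaw":-9.1,"grip":22},{"tx":0,"ty":5.57,"tz":-6.08,"yaw":-9.1,"grip":22},{"tx":0,"ty":5.57,"tz":-6.08,"yaw":-9.1,"grip":22},{"tx":0,"ty":5.57,"tz":-6.08,"yaw":-9.1,"grip":22},{"tx":0,"ty":5.57,"tz":-6.08,"yaw":-9.1,"grip":22}]'; python3 -m inch '[{"tx":0,"ty":0,"tz":0,"yaw":0,"grip":22}]';python3 - <<'E'
from h import *
p,P=cloud("wrist"); save("zd_w.png",p,0,0,640,400,1); feet(P,(580,200),110,(78,92))
to(612,198.3,100,88.4)
E
```

```text
clock: 45.75
tool_pos: [607.8, 207.7, 204.5]
tool_rot: [-0.147, 1.562, -0.167]
ft_force: [0.1, 0.4, -1.6]
gripper_width: 27.1
clock: 45.85
tool_pos: [606.3, 207.8, 202.5]
tool_rot: [-0.542, 1.565, -0.56]
ft_force: [0.6, -1.4, -3.1]
gripper_width: 27.1
foot 55 z 86.8 [512.1 138.5] [48.6  0.9] 88.4
foot 34 z 82.2 [513.8 202.5] [27.7  0.2] 88.0
foot 29 z 88.7 [514.8 228. ] [20.   0.9] 89.2
foot 25 z 81.0 [516.3 280.8] [18.3  0.9] 88.1
foot 543 z 83.8 [571.4 147.4] [29.1 28.3] 87.7
foot 386 z 83.9 [573.5 249.8] [28.9 28.2] 89.3
{'tx': np.float64(2.049), 'ty': np.float64(-0.207), 'tz': np.float64(0.127), 'yaw': [np.float64(0.12), np.float64(-35.88)]} psi 89.02 q [ 0.13  0.58 -0.72  1.6   0.42  1.12  0.86] pos [605.4 208.9 202.4] F [-0.9  1.7 -2.6] w 27.5 t 45.9 ax [ 0.004 -0.002 -1.   ]
```

View pics/zd_w.png

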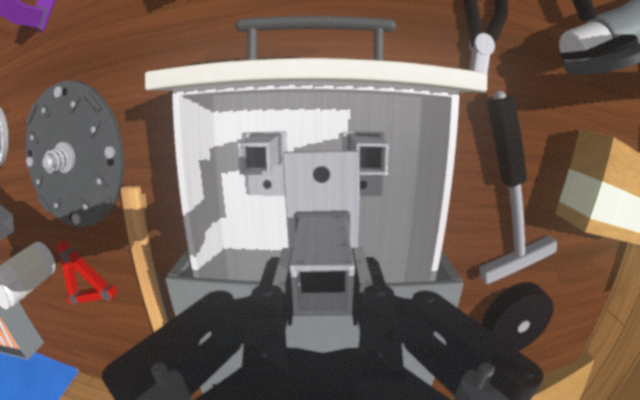

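```bash
python3 -m inch '[{"tx":0.2,"ty":-0.21,"tz":0.05,"yaw":0.1,"grip":22},{"tx":0.8,"ty":-0.21,"tz":0.05,"yaw":0.1,"grip":22},{"tx":1.3,"ty":-0.21,"tz":0.05,"yaw":0.1,"grip":22},{"tx":1.7,"ty":-0.21,"tz":0.05,"yaw":0.1,"grip":22},{"tx":1.7,"ty":-0.21,"tz":0.05,"yaw":0.1,"grip":22},{"tx":1.7,"ty":-0.21,"tz":0.05,"yaw":0.1,"grip":22}]'
python3 - <<'E'
from h import *
p,P=cloud("wrist"); save("ze_w.png",p,0,0,640,400,1); feet(P,(580,200),110,(78,92))
to(608,198.3,55.5,88.4)
E
```

```text
clock: 46.5
tool_pos: [608.0, 196.1, 116.7]
tool_rot: [-0.83, 1.567, -0.858]
ft_force: [0.6, 0.5, -2.0]
gripper_width: 27.2
foot 593 z 86.5 [514.  201.7] [175.6   0.8] 88.3
foot 5559 z 86.3 [584.6 195.7] [44.3 61.1] 88.8
foot 1134 z 83.5 [571.4 147.3] [29.  28.4] 88.9
foot 1110 z 83.6 [573.6 249.6] [28.8 28.3] 89.3
{'tx': np.float64(1.247), 'ty': np.float64(0.027), 'tz': np.float64(-0.021), 'yaw': [np.float64(0.0), np.float64(-36.0)]} psi 88.41 q [ 0.12  0.67 -0.67  1.67  0.49  0.98  0.82] pos [608.7 197.  117.8] F [-0.1  0.  -1.7] w 27.2 t 46.55 ax [ 0.004 -0.002 -1.   ]
```

View pics/ze_w.png

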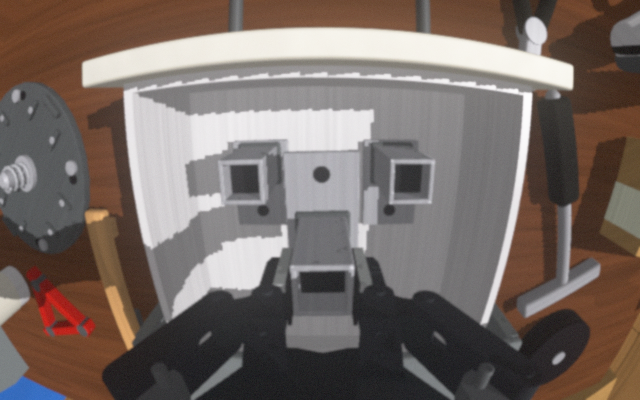

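```bash
python3 -m inch '[{"tx":0.2,"ty":0.04,"tz":-0.01,"yaw":0,"grip":22},{"tx":0.5,"ty":0.04,"tz":-0.01,"yaw":0,"grip":22},{"tx":0.8,"ty":0.04,"tz":-0.01,"yaw":0,"grip":22},{"tx":0.9,"ty":0.04,"tz":-0.01,"yaw":0,"grip":22},{"tx":0.9,"ty":0.04,"tz":-0.01,"yaw":0,"grip":22},{"tx":0.9,"ty":0.04,"tz":-0.01,"yaw":0,"grip":22}]'
python3 - <<'E'
from h import *
p,P=cloud("wrist"); save("zf_w.png",p,0,0,640,400,1)
to(608,198.3,55.5,88.4)
E
```

```text
clock: 47.15
tool_pos: [608.4, 199.2, 72.7]
tool_rot: [-0.317, 1.566, -0.345]
ft_force: [0.5, 0.2, -2.2]
gripper_width: 27.0
{'tx': np.float64(0.353), 'ty': np.float64(-0.022), 'tz': np.float64(-0.016), 'yaw': [np.float64(0.01), np.float64(-35.99)]} psi 88.43 q [ 0.09  0.72 -0.64  1.68  0.53  0.91  0.78] pos [608.7 199.4  73.1] F [ 0.2  0.7 -1.7] w 27.2 t 47.2 ax [ 0.005 -0.001 -1.   ]
```

View pics/zf_w.png

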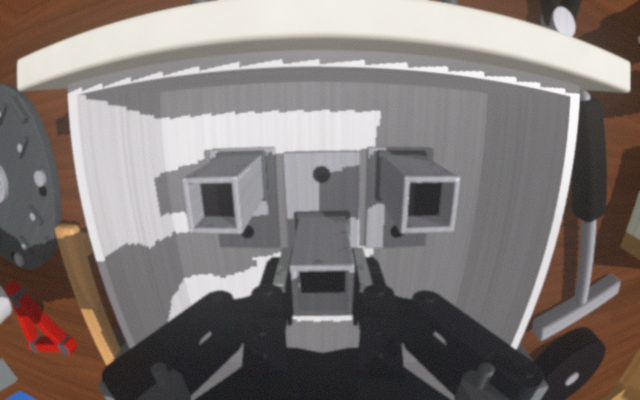

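```bash
python3 -m inch '[{"tx":0.15,"ty":-0.01,"tz":0,"yaw":0,"grip":22},{"tx":0.28,"ty":-0.01,"tz":0,"yaw":0,"grip":22},{"tx":0.34,"ty":-0.01,"tz":0,"yaw":0,"grip":22},{"tx":0.36,"ty":-0.01,"tz":0,"yaw":0,"grip":22},{"tx":0.36,"ty":-0.01,"tz":0,"yaw":0,"grip":22}]'; python3 -c "
from h import *
to(608,198.3,55.5,88.4)"
```

```text
clock: 47.7
tool_pos: [609.1, 198.5, 55.4]
tool_rot: [-0.313, 1.565, -0.341]
ft_force: [-1.9, -0.9, 1.7]
gripper_width: 27.3
{'tx': np.float64(-0.001), 'ty': np.float64(-0.005), 'tz': np.float64(-0.022), 'yaw': [np.float64(0.0), np.float64(-36.0)]} psi 88.41 q [ 0.08  0.75 -0.62  1.69  0.54  0.88  0.77] pos [609.1 198.5  55.4] F [-1.9 -0.9  1.7] w 27.3 t 47.7 ax [ 0.005 -0.002 -1.   ]
```

```bash
python3 -m inch '[{"tx":0.01,"ty":0,"tz":0,"yaw":0,"grip":38},{"tx":0.01,"ty":0,"tz":0,"yaw":0,"grip":38},{"tx":0,"ty":0,"tz":0,"yaw":0,"grip":38},{"tx":-0.3,"ty":0,"tz":0,"yaw":0,"grip":38},{"tx":-0.8,"ty":0,"tz":0,"yaw":0,"grip":38},{"tx":-1.5,"ty":0,"tz":0,"yaw":0,"grip":38},{"tx":-2.3,"ty":0,"tz":0,"yaw":0,"grip":38},{"tx":-2.9,"ty":0,"tz":0,"yaw":0,"grip":38},{"tx":-2.9,"ty":0,"tz":0,"yaw":0,"grip":38}]'
python3 - <<'E'
from h import *
p,P=cloud("wrist"); save("zg_w.png",p,0,0,640,400,1); feet(P,(580,200),110,(78,92))
X,Y,Z=[P[...,i] for i in range(3)]
m=(Z>119)&(Z<129)&(X>470)&(X<530)&(Y>100)&(Y<300)&(p.min(-1)>120); print("front",m.sum(),np.percentile(X[m],[3,97]))
m=(Z>80)&(Z<104)&(X>420)&(X<478)&(Y>100)&(Y<300); q=P[m]; print("handle",m.sum(),np.median(q,0).round(1),np.percentile(q,[2,98],axis=0).round(1))
to(420,204,200,88.4)
E
```

```text
clock: 48.6
tool_pos: [611.2, 200.9, 207.3]
tool_rot: [0.123, 1.556, 0.095]
ft_force: [0.3, -0.2, -0.1]
gripper_width: 37.8
foot 211 z 85.7 [514.8 201.8] [175.9   1. ] 88.3
foot 504 z 83.7 [574.7 249.5] [28.7 28.5] 89.3
foot 522 z 84.0 [571.9 146.9] [29.3 28. ] 88.4
foot 485 z 83.8 [607.5 197.5] [28.6 28.4] 1.0
front 5331 [493.363898   509.88514277]
handle 2243 [460.8 202.6  97.1] [[453.9 143.2  93.3]
 [475.9 263.7  99.5]]
{'tx': np.float64(0.047), 'ty': np.float64(-0.024), 'tz': np.float64(-3.802), 'yaw': [np.float64(0.01), np.float64(-35.99)]} psi 88.43 q [ 0.15  0.57 -0.72  1.6   0.42  1.11  0.87] pos [610.  200.  204.5] F [ 0.1 -0.4 -1.3] w 38.1 t 48.65 ax [ 0.011 -0.    -1.   ]
```

View pics/zg_w.png

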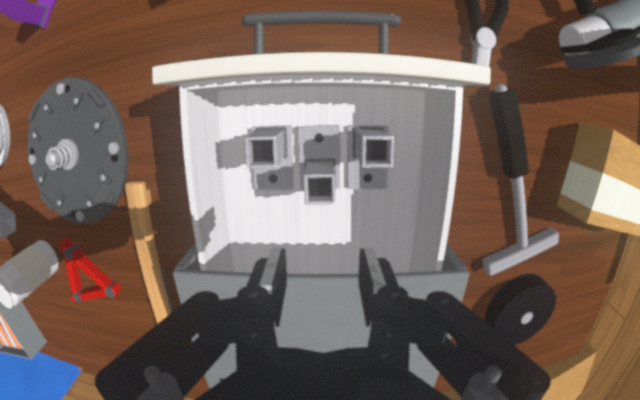

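```bash
python3 -m inch '[{"tx":0,"ty":0,"tz":-3.7,"yaw":0,"grip":0},{"tx":0,"ty":0,"tz":-3.7,"yaw":0,"grip":0},{"tx":0,"ty":0,"tz":-3.7,"yaw":0,"grip":0},{"tx":0,"ty":0,"tz":-3.7,"yaw":0,"grip":0},{"tx":0,"ty":0,"tz":-3.7,"yaw":0,"grip":0},{"tx":0,"ty":0,"tz":-3.7,"yaw":0,"grip":0}]'
python3 - <<'E'
from h import *
to(428,204,78,88.4)
E
```

```text
clock: 49.25
tool_pos: [424.8, 204.6, 202.4]
tool_rot: [-0.07, 1.559, -0.096]
ft_force: [1.2, -0.5, 0.5]
gripper_width: -0.2
{'tx': np.float64(2.489), 'ty': np.float64(-0.009), 'tz': np.float64(0.034), 'yaw': [np.float64(0.01), np.float64(-35.99)]} psi 88.47 q [ 0.23  0.27 -0.85  2.01  0.26  0.95  0.8 ] pos [424.8 204.6 202.4] F [ 1.2 -0.5  0.5] w -0.2 t 49.25 ax [ 0.012 -0.001 -1.   ]
```

```bash
python3 -m inch '[{"tx":0.8,"ty":0,"tz":0.05,"yaw":0,"grip":0},{"tx":1.6,"ty":0,"tz":0.05,"yaw":0,"grip":0},{"tx":2.2,"ty":0,"tz":0.05,"yaw":0,"grip":0},{"tx":2.45,"ty":0,"tz":0.05,"yaw":0,"grip":0},{"tx":2.45,"ty":0,"tz":0.05,"yaw":0,"grip":0}]'
python3 - <<'E'
from h import *
p,P=cloud("wrist"); save("zh_w.png",p,0,0,640,400,1)
p,P=cloud("side"); save("zh_s.png",p,150,60,420,240,2.9)
to(438,204,78,88.4)
E
```

```text
clock: 49.75
tool_pos: [428.2, 204.0, 78.3]
tool_rot: [-0.177, 1.562, -0.204]
ft_force: [0.1, 0.5, -0.7]
gripper_width: 0.1
{'tx': np.float64(0.054), 'ty': np.float64(-0.016), 'tz': np.float64(0.166), 'yaw': [np.float64(0.01), np.float64(-35.99)]} psi 88.46 q [ 0.09  0.48 -0.71  2.1   0.49  0.72  0.6 ] pos [429.7 205.   80.6] F [0.5 0.8 0.3] w 0.1 t 49.85 ax [ 0.013 -0.    -1.   ]
```

View pics/zh_w.png

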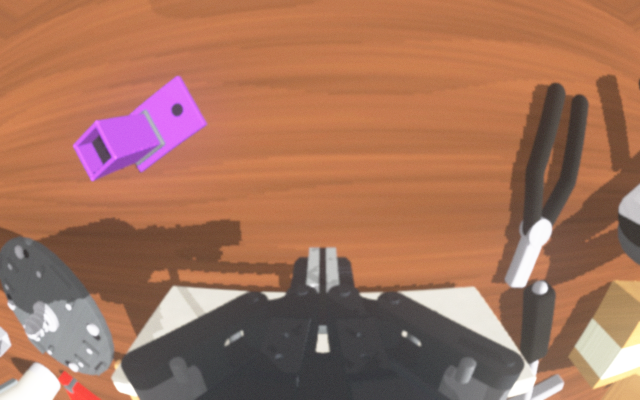

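View pics/zh_s.png

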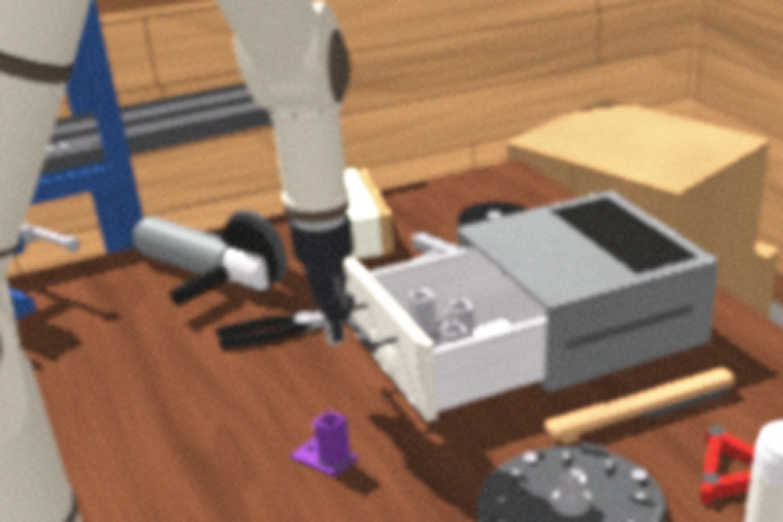

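```bash
python3 -m inch '[{"tx":0,"ty":0,"tz":0.06,"yaw":0,"grip":0},{"tx":0,"ty":0,"tz":0.12,"yaw":0,"grip":0},{"tx":0,"ty":0,"tz":0.2,"yaw":0,"grip":0},{"tx":0,"ty":0,"tz":0.28,"yaw":0,"grip":0},{"tx":0,"ty":0,"tz":0.36,"yaw":0,"grip":0},{"tx":0,"ty":0,"tz":0.44,"yaw":0,"grip":0},{"tx":0,"ty":0,"tz":0.54,"yaw":0,"grip":0},{"tx":0,"ty":0,"tz":0.64,"yaw":0,"grip":0},{"tx":0,"ty":0,"tz":0.76,"yaw":0,"grip":0},{"tx":0,"ty":0,"tz":0.9,"yaw":0,"grip":0}]'
python3 - <<'E'
from h import *
p,P=cloud("side"); save("zi_s.png",p,150,60,420,240,2.9)
to(500,204,78,88.4)
E
```

```text
clock: 50.85
tool_pos: [474.9, 203.7, 81.0]
tool_rot: [-0.017, 1.559, -0.044]
ft_force: [-2.0, 0.1, -1.3]
gripper_width: -0.3
{'tx': np.float64(0.07), 'ty': np.float64(0.02), 'tz': np.float64(0.466), 'yaw': [np.float64(0.0), np.float64(-36.0)]} psi 88.41 q [ 0.1   0.54 -0.69  2.    0.5   0.77  0.65] pos [476.6 203.6  81.2] F [ 1.5 -0.1 -0.3] w -0.1 t 50.9 ax [ 0.014  0.    -1.   ]
```

View pics/zi_s.png

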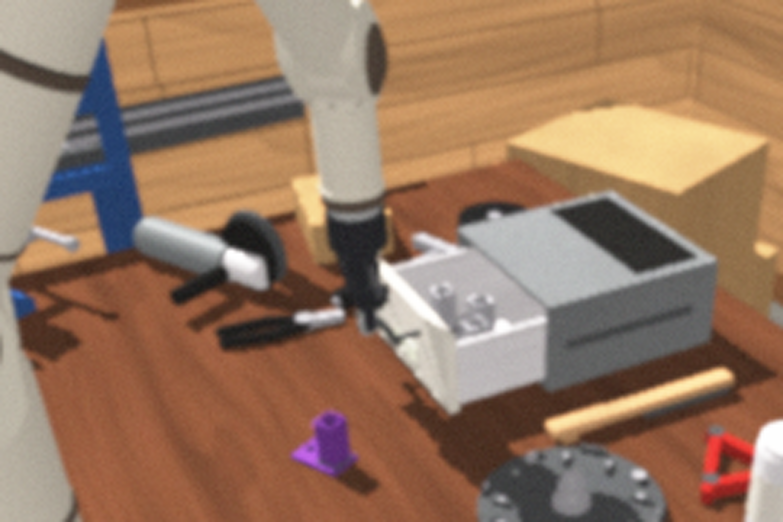

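```bash
python3 -m inch '[{"tx":0,"ty":0,"tz":0.1,"yaw":0,"grip":0},{"tx":0,"ty":0,"tz":0.2,"yaw":0,"grip":0},{"tx":0,"ty":0,"tz":0.32,"yaw":0,"grip":0},{"tx":0,"ty":0,"tz":0.44,"yaw":0,"grip":0},{"tx":0,"ty":0,"tz":0.56,"yaw":0,"grip":0},{"tx":0,"ty":0,"tz":0.68,"yaw":0,"grip":0},{"tx":0,"ty":0,"tz":0.8,"yaw":0,"grip":0},{"tx":0,"ty":0,"tz":0.92,"yaw":0,"grip":0},{"tx":0,"ty":0,"tz":1.04,"yaw":0,"grip":0},{"tx":0,"ty":0,"tz":1.16,"yaw":0,"grip":0}]'
python3 - <<'E'
from h import *
p,P=cloud("top"); save("zj_t.png",p,110,30,350,240,3)
X,Y,Z=[P[...,i] for i in range(3)]
m=(X>500)&(X<660)&(Y>60)&(Y<350)&(Z>116)&(Z<127); print(m.sum(),np.median(P[m],0), np.percentile(X[m],[5,95]))
to(500,204,78,88.4)
E
```

```text
clock: 51.9
tool_pos: [535.1, 201.8, 81.9]
tool_rot: [0.022, 1.557, -0.006]
ft_force: [-2.0, -0.6, -1.5]
gripper_width: 0.2
305 [590.98608748 138.51925048 123.39173826] [584.20375728 598.83233199]
{'tx': np.float64(0.072), 'ty': np.float64(0.023), 'tz': np.float64(-0.734), 'yaw': [np.float64(-0.01), np.float64(35.99)]} psi 88.36 q [ 0.1   0.61 -0.67  1.87  0.52  0.83  0.71] pos [536.6 201.8  82.2] F [0.4 0.4 0.6] w -0.1 t 51.95 ax [ 0.015  0.    -1.   ]
```

View pics/zj_t.png

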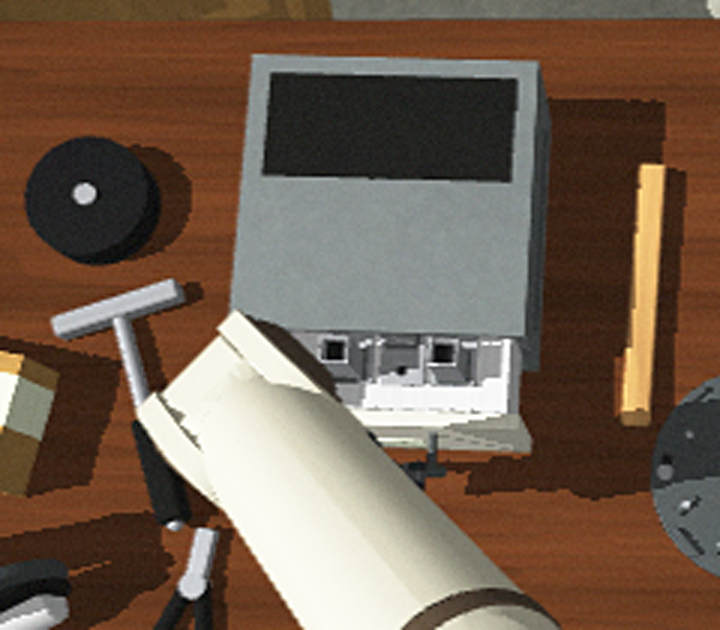

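```bash
python3 -m inch '[{"tx":0,"ty":0,"tz":0.1,"yaw":0,"grip":0},{"tx":0,"ty":0,"tz":0.2,"yaw":0,"grip":0},{"tx":0,"ty":0,"tz":0.3,"yaw":0,"grip":0},{"tx":0,"ty":0,"tz":0.4,"yaw":0,"grip":0},{"tx":0,"ty":0,"tz":0.5,"yaw":0,"grip":0},{"tx":0,"ty":0,"tz":0.6,"yaw":0,"grip":0},{"tx":0,"ty":0,"tz":0.7,"yaw":0,"grip":0},{"tx":0,"ty":0,"tz":0.8,"yaw":0,"grip":0},{"tx":0,"ty":0,"tz":0.9,"yaw":0,"grip":0},{"tx":0,"ty":0,"tz":0.95,"yaw":0,"grip":0}]'
python3 - <<'E'
from h import *
p,P=cloud("top"); save("zk_t.png",p,110,30,350,240,3)
X,Y,Z=[P[...,i] for i in range(3)]
m=(X>560)&(X<690)&(Y>60)&(Y<350)&(Z>116)&(Z<127); print(m.sum(),np.median(P[m],0), np.percentile(X[m],[5,95]))
to(600,204,78,88.4)
E
```

```text
clock: 52.95
tool_pos: [585.0, 200.2, 83.0]
tool_rot: [0.055, 1.555, 0.026]
ft_force: [-1.3, 0.0, -1.4]
gripper_width: -0.1
297 [642.2427675  127.79454371 123.9249134 ] [633.5896254  674.95804457]
{'tx': np.float64(0.108), 'ty': np.float64(0.085), 'tz': np.float64(0.288), 'yaw': [np.float64(-0.02), np.float64(35.98)]} psi 88.32 q [ 0.1   0.67 -0.66  1.75  0.53  0.88  0.76] pos [585.4 200.2  83.1] F [0.  0.4 0.1] w 0.2 t 53.0 ax [ 0.017  0.001 -1.   ]
```

View pics/zk_t.png

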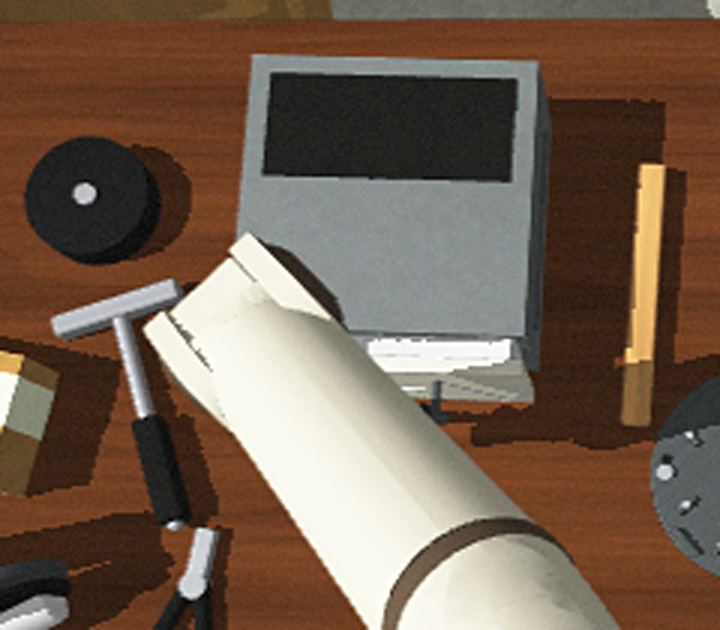

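```bash
python3 -m inch '[{"tx":0.02,"ty":0,"tz":0.06,"yaw":0,"grip":0},{"tx":0.04,"ty":0,"tz":0.12,"yaw":0,"grip":0},{"tx":0.04,"ty":0,"tz":0.18,"yaw":0,"grip":0},{"tx":0.04,"ty":0,"tz":0.24,"yaw":0,"grip":0},{"tx":0.04,"ty":0,"tz":0.28,"yaw":0,"grip":0},{"tx":0.04,"ty":0,"tz":0.32,"yaw":0,"grip":0}]'
python3 - <<'E'
from h import *
to(600,204,78,88.4)
E
```

```text
clock: 53.6
tool_pos: [598.3, 199.9, 81.1]
tool_rot: [-0.071, 1.56, -0.099]
ft_force: [-9.0, -0.7, 6.6]
gripper_width: 0.2
{'tx': np.float64(0.063), 'ty': np.float64(0.083), 'tz': np.float64(0.03), 'yaw': [np.float64(-0.0), np.float64(36.0)]} psi 88.39 q [ 0.1   0.7  -0.65  1.71  0.53  0.9   0.77] pos [598.3 199.9  81.1] F [-9.  -0.7  6.6] w 0.2 t 53.6 ax [ 0.011 -0.001 -1.   ]
```

Catch is being met (9 N). Push on in small steps.

```bash
python3 -m inch '[{"tx":0,"ty":0,"tz":0.08,"yaw":0,"grip":0},{"tx":0,"ty":0,"tz":0.14,"yaw":0,"grip":0},{"tx":0,"ty":0,"tz":0.2,"yaw":0,"grip":0},{"tx":0,"ty":0,"tz":0.2,"yaw":0,"grip":0}]'
python3 - <<'E'
from h import *
to(600,204,78,88.4)
E
```

```text
clock: 54.0
tool_pos: [605.0, 199.8, 80.8]
tool_rot: [-0.49, 1.565, -0.517]
ft_force: [-10.3, -2.1, 7.1]
gripper_width: -0.1
{'tx': np.float64(0.056), 'ty': np.float64(0.081), 'tz': np.float64(-0.103), 'yaw': [np.float64(0.01), np.float64(-35.99)]} psi 88.44 q [ 0.1   0.71 -0.65  1.69  0.53  0.92  0.78] pos [605.  199.8  80.8] F [-10.3  -2.1   7.1] w -0.1 t 54.0 ax [ 0.005 -0.003 -1.   ]
```

```bash
python3 -m inch '[{"tx":0,"ty":0,"tz":0.1,"yaw":0,"grip":0},{"tx":0,"ty":0,"tz":0.16,"yaw":0,"grip":0},{"tx":0,"ty":0,"tz":0.2,"yaw":0,"grip":0},{"tx":0,"ty":0,"tz":0.2,"yaw":0,"grip":0}]'
python3 - <<'E'
from h import *
to(600,204,78,88.4)
p,P=cloud("top"); save("zl_t.png",p,110,30,350,240,3)
p,P=cloud("side"); save("zl_s.png",p,150,60,420,240,2.9)
E
```

```text
clock: 54.4
tool_pos: [605.2, 200.1, 80.1]
tool_rot: [-2.557, 1.556, -2.582]
ft_force: [-27.4, -3.7, 20.6]
gripper_width: -0.0
{'tx': np.float64(0.042), 'ty': np.float64(0.076), 'tz': np.float64(-0.104), 'yaw': [np.float64(0.05), np.float64(-35.95)]} psi 88.63 q [ 0.09  0.72 -0.65  1.67  0.52  0.94  0.79] pos [605.2 200.1  80.1] F [-27.4  -3.7  20.6] w -0.0 t 54.4 ax [-0.012 -0.008 -1.   ]
```

View pics/zl_s.png

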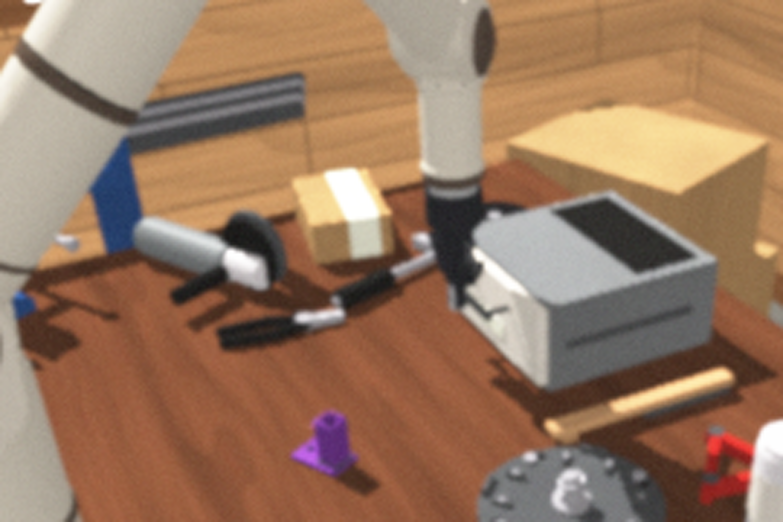

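```bash
python3 -m inch '[{"tx":0,"ty":0,"tz":-0.2,"yaw":0,"grip":0},{"tx":0,"ty":0,"tz":-0.6,"yaw":0,"grip":0},{"tx":0,"ty":0,"tz":-1.2,"yaw":0,"grip":0},{"tx":0,"ty":0,"tz":-2,"yaw":0,"grip":0},{"tx":-1,"ty":0,"tz":-2.3,"yaw":0,"grip":0},{"tx":-2,"ty":0,"tz":-2.5,"yaw":0,"grip":0},{"tx":-3,"ty":0,"tz":-2.5,"yaw":0,"grip":0},{"tx":-3.5,"ty":-2,"tz":-2.5,"yaw":0,"grip":0},{"tx":-3.5,"ty":-4,"tz":-2.5,"yaw":0,"grip":0},{"tx":-3.5,"ty":-4,"tz":-2.5,"yaw":0,"grip":0}]'
python3 - <<'E'
from h import *
to(600,204,78,88.4)
for n in ["top","side"]:
    p,P=cloud(n); save("zm_%s.png"%n,p,0,0,640,400,1.25)
    X,Y,Z=[P[...,i] for i in range(3)]
    m=(X>600)&(X<690)&(Y>60)&(Y<350)&(Z>112)&(Z<127); print(n,m.sum(),np.median(P[m],0), np.percentile(X[m],[5,95]))
    m=(X>560)&(X<640)&(Y>130)&(Y<265)&(Z>86)&(Z<101)&(p.max(-1)<120); print("bar",m.sum(),np.median(P[m],0).round(1))
    m=(X>640)&(X<1000)&(Y>40)&(Y<360)&(Z>127)&(Z<145)
    q=P[m]; print("unit",cv2.minAreaRect(q[:,:2].astype(np.float32)))
E
```

```text
clock: 55.5
tool_pos: [480.0, 55.2, 254.2]
tool_rot: [-2.296, 1.559, -2.319]
ft_force: [0.1, -0.4, -0.2]
gripper_width: -0.2
{'tx': np.float64(3.48), 'ty': np.float64(3.059), 'tz': np.float64(2.359), 'yaw': [np.float64(0.06), np.float64(-35.94)]} psi 88.71 q [ 0.54  0.23 -0.81  1.92  0.19  1.09  1.2 ] pos [480.   55.2 254.2] F [ 0.1 -0.4 -0.2] w -0.2 t 55.5 ax [-0.008 -0.008 -1.   ]
top 407 [664.53339935 244.76926031 123.84612481] [656.72950545 680.98502749]
bar 0 [nan nan nan]
unit ((795.8139038085938, 193.74635314941406), (270.596435546875, 281.1588134765625), 88.36672973632812)
side 262 [659.37229796 168.77594145 122.42354864] [650.03745266 678.31790998]
bar 2 [617.8 137.3  96. ]
unit ((792.9386596679688, 194.6384735107422), (275.415283203125, 280.9679260253906), 87.92129516601562)
  return _methods._mean(a, axis=axis, dtype=dtype,
  ret = um.true_divide(
```

View pics/zm_top.png

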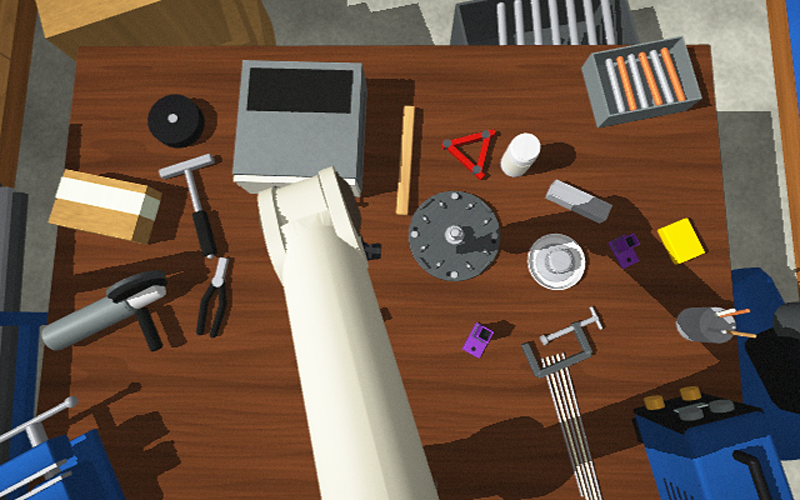

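View pics/zm_side.png

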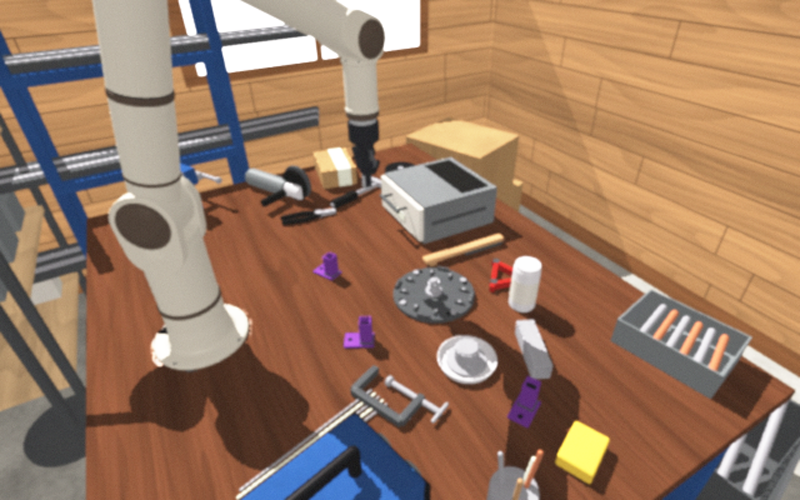

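```bash
python3 -m inch '[{"tx":-0.5,"ty":2.6,"tz":1.5,"yaw":0,"grip":0},{"tx":-0.5,"ty":2.6,"tz":1.5,"yaw":0,"grip":0},{"tx":-0.5,"ty":2.6,"tz":1.5,"yaw":0,"grip":0},{"tx":-0.5,"ty":2.6,"tz":1.5,"yaw":0,"grip":0},{"tx":-0.5,"ty":2.6,"tz":1.5,"yaw":0,"grip":0}]'
python3 - <<'E'
from h import *
p,P=cloud("wrist"); save("zn_w.png",p,0,0,640,400,1.25)
X,Y,Z=[P[...,i] for i in range(3)]
M=(abs(Y-240)<40)|(abs(Y-150)<40)
m=(X>600)&(X<690)&M&(Z>119)&(Z<126.5); print("panel top",m.sum(), np.percentile(X[m],[2,50,98]))
m=(X>600)&(X<760)&M&(Z>128)&(Z<134); print("unit",m.sum(),np.percentile(X[m],[1,50]))
m=(X>580)&(X<650)&M&(Z>86)&(Z<101); print("bar",m.sum(),np.median(P[m],0).round(1),np.percentile(X[m],[2,98]))
E
```

```text
clock: 56.1
tool_pos: [560.5, 177.1, 275.8]
tool_rot: [-2.248, 1.556, -2.281]
ft_force: [-0.2, -0.7, -0.6]
gripper_width: 0.3
panel top 1296 [653.79634614 662.24349062 672.64913922]
unit 1146 [668.57336377 679.18808033]
bar 1153 [620.4 188.9  96.9] [614.23414466 648.19126457]
```

View pics/zn_w.png

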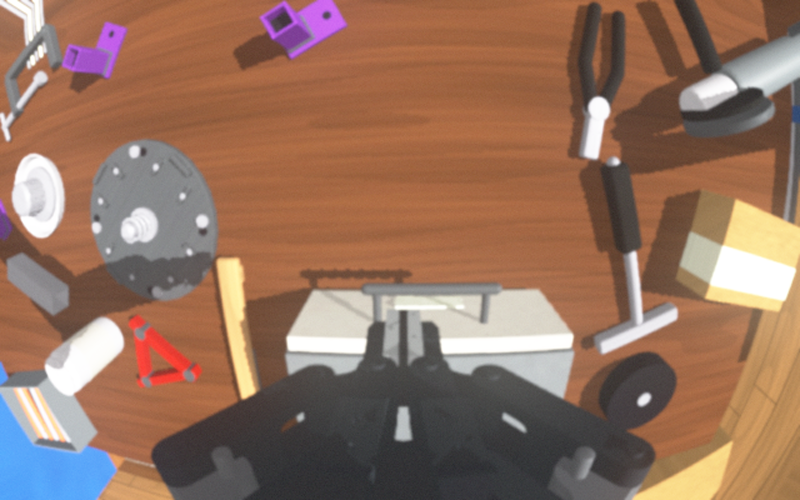

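```bash
python3 -c "
from cell import close_job
print(close_job())"
```

```text
the job is handed in; nothing more can be done
None
```

I finished the job at about 56 s on the robot clock and handed it in.

- **Cap:** I unscrewed it about 760° in three grips, lifted it off and set it flange down in the dish. Its top measured about 52 mm above the bench, as it should when sitting flat on the dish floor.
- **Feet:** Three feet were on the jig; the fourth bay was empty. All three stood upright on their plates in the drawer. Their tube tops read about 84 mm, matching the 18 mm floor plus 66 mm foot height. None was seen to be knocked aside.
- **Drawer:** I pushed it home on the handle, through about 10 N at the catch, until it stopped against a hard end at 27 N. The wrist camera then showed the front panel flush with the unit and no visible gap. The panel's back edge measured about 672 mm and the unit's front about 669 mm, which agree within the measuring error.
- **Other things:** The tools and the purple look-alikes appeared where they were in the last pictures. The robot was clear of everything.

**Not confirmed:**
- **Feet after closing:** I could not see inside the closed drawer, so I did not see all three feet after the push. The two visible part-way through were still standing.
- **Drawer seating:** That the drawer is seated rests on the hard stop and the flush panel, not on a direct reading of the drawer joint.

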